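# Lid a cutlery container and snap its four clips

## Robot

A 6-joint arm with a two-finger parallel gripper is mounted at the origin on the work surface. World frame = base frame: x ahead of the robot, y to its left, z up, the work surface at z = 0. Lengths are in m, angles in rad, forces in N, time in s.
With the tool pointing down it reaches from about 0.3 to 0.95 m from the base axis. Payload 3.1 kg.
Tool frame: the origin (TCP) lies midway between the tips of the shut fingers; the grasp point (between the pads) lies 19 mm behind it; z points along the fingers, x is the direction in which the jaws open and shut, and the axes are right-handed (so a half turn about z gives the same grasp; the last joint's range is limited). The gripper opens to 85 mm and grips with 20 to 120 N. Pads are 22 mm wide; open, the fingers measure 114 mm over their backs; the gripper's body (76 mm by 85 mm) begins 54 mm behind the grasp point. The pads swing forward as they close: fully open they stand 13 mm farther back than shut.
Start: joints at [-1.309, 0.308, 1.634, -0, 1.2, -0.07], TCP at [0.204, -0.591, 0.231] pointing down, gripper open.
Joint ranges: [-3.06, 3.06], [-0.79, 1.96], [0.05, 2.63], [-1.19, 4.34], [0.05, 2.64], [-2.94, 2.94]. Speed limits (rad/s): [2.79, 2.79, 3.14, 3.14, 3.14, 3.14].

## Interface

Orientations are given as a unit quaternion [w, x, y, z].
In Python, from bench import arm, viewer, order gives the robot as it stands. The module is installed in compiled form; this text tells all that it offers.
- The arm moves only by the tool arm_command, never from a script. Its argument "plan" is text: rows parted by semicolons, each of 6 numbers parted by spaces: the shift along the tool's x, y, z in mm, then the turn, a rotation vector about the tool's x, y, z in rad. In form: x y z wx wy wz; .... A call has 1 to 20 rows; each row shifts and turns the pose as measured when the row begins, along the tool's axes as they then stand; what a row does not reach is not made up. A row lasts 1/12 s, in which the tool goes at most 41.7 mm and 7.16 degrees, less where a joint would pass 70% of its speed; a pose out of reach is approached as far as the arm can. A call is refused whole if a number of a shift passes 41.7 or a number of a turn 0.125, either way. A call with a gripper value outside its range is refused whole. "fingers" is the closure, from -1 (fully open) to 1 (shut), set as the call begins (left out, the last holds). The fingers move at their own pace and stop on an object; the grip force is fixed at half the most. Time passes only in rows, so rows that do not move let the fingers close. It gives the time, the measured TCP pose, the force and the opening at its end, in the units of the state.
- arm.get_state(): the state, without advancing time (a new reading comes with each control period).
- viewer.snapshot(name): name is "side" or "top" or "wrist"; returns a dict with "image" (400x640x3 uint8, blue, green, red), "range_z" (400x640 float32, m along the optical axis (not along the pixel's ray), 0 where there is no reading), "fx", "fy", "cx", "cy" (pixels), "k1" (the pictures are not rectified: a ray, as slopes to the right and down, at radius r is drawn at 1 + k1 r^2 times it, then the intrinsics apply), "origin" and "orientation" of the camera in the world. Camera axes: x right, y down, z forward; pixel columns grow to the right and rows downward; lengths in m; the calibration is good to about 2 mm. A picture is of the moment at which its call begins.
- order.job_done(): hands the job in, once; it reports no verdict.
The state is a dict: "time_s": time; "joint_pos": joint angles; "dq": joint speeds; "effort": joint torques, N m; "ee_pos": TCP position; "eef_rot": TCP orientation; "ft_force": force on the tool from outside, world axes, zero at the start; "torque": the same for the moment, N m; "grip_width": finger opening in m.
Only numpy, scipy, OpenCV 4.12 (cv2) and the standard library are available. Lean on these libraries where they do the work, as an engineer would, in place of code of your own. Each camera call takes 0.05 s, during which the arm holds its last target.

## Task

Put the lid on the container of clean teaspoons and snap its four clips down over the rim, going corner to opposite corner (first clip, then the one diagonally across, then the other two) so that the gasket is pulled down evenly. Start at any corner; press each clip only as hard as it needs to click under the rim, never with more than 30 N, or its hinge cracks. Leave the container about where it stands and the things around it alone.

Things in the scene. Friction and masses are not known exactly. Their poses are not given: they have to be found in the camera images.
- container: open pale grey plastic food container, loose, 0.8 kg, teaspoons on its floor. Origin at the centre of its underside, x along its long side, z up. 90 mm high; body 216 x 136 mm, wall 4 mm, mouth 208 x 128 mm. Round the top an outward rim 6 mm thick (z 84 to 90), 236 x 152 mm over all: the long rims have their outer faces at y = +-76, top edge rounded, underside square
- lid_handle (a point): centre of the off-white lid's handle bar: 90 mm along lid x, 22 mm wide in y, 14 mm high, its underside 18 mm above the plate, with a post 18 mm wide under each end. Lid axes: x along the long side, z up. The lid (about 0.37 kg) lies plug-down on the bench at the start. From here: plate 228 x 140 mm with its top face at z = -23, plug underside at z = -40. It fits either way round
- lid_seat (a point): centre of the plate's underside, 28 mm under lid_handle. Below it a plug 12 mm deep goes into the mouth (upper half straight, 0.7 mm play all round; lower half tapers in 5 mm). A soft gasket stands 4 mm out of the underside and meets the rim: this point is at about z = 93.5 mm in the container's frame with the lid just laid on, at 90 with the lid pressed hard on the rim
- clip_a (a joint): opening angle (rad) of the clip at the corner +x +y of the lid: 0 = flat on the lid, about 1.4 = standing up, stop 1.85; it stays where left. Hinge line along lid x through (72, 36) mm (lid x, y), 20 mm below lid_handle; flat tab 32 mm wide, 4 mm thick, reaching 45 mm outward from the hinge. Diagonal pairs: a-c and b-d
- clip_b (a joint): opening angle (rad) of the clip at the corner -x +y of the lid: 0 = flat on the lid, about 1.4 = standing up, stop 1.85; it stays where left. Hinge line along lid x through (-72, 36) mm (lid x, y), 20 mm below lid_handle; flat tab 32 mm wide, 4 mm thick, reaching 45 mm outward from the hinge. Diagonal pairs: a-c and b-d
- clip_c (a joint): opening angle (rad) of the clip at the corner -x -y of the lid: 0 = flat on the lid, about 1.4 = standing up, stop 1.85; it stays where left. Hinge line along lid x through (-72, -36) mm (lid x, y), 20 mm below lid_handle; flat tab 32 mm wide, 4 mm thick, reaching 45 mm outward from the hinge. Diagonal pairs: a-c and b-d
- clip_d (a joint): opening angle (rad) of the clip at the corner +x -y of the lid: 0 = flat on the lid, about 1.4 = standing up, stop 1.85; it stays where left. Hinge line along lid x through (72, -36) mm (lid x, y), 20 mm below lid_handle; flat tab 32 mm wide, 4 mm thick, reaching 45 mm outward from the hinge. Diagonal pairs: a-c and b-d
- nose_a (a point): centre of the nose of clip a: an inward bead, radius 1.2 mm, with a sloping lead-in below it, on a springy leg hanging 22 mm down from the tab's outer edge; tab flat: 38 mm outward of and 15.5 mm below the hinge. It rides down the rim's outer face, springing out, and clicks in under the rim: then 72 to 76 mm off the container's x axis, z below 83.8 mm in its frame; else over 77 off, or higher
- nose_b (a point): nose of clip b, same shape as nose_a. Pressed from above, 30 mm outward of its hinge, a clip takes some 8 to 18 N: it rides over the rim and squeezes the gasket, then the force drops as it clicks
- nose_c (a point): nose of clip c, same shape as nose_a. A tab can lie flat on the lid before its nose has clicked: keep pressing, the lid sinks a little more on its gasket
- nose_d (a point): nose of clip d, same shape as nose_a. Within 2 mm past the click the lid is hard on the rim and the force climbs steeply
- cutlery_pot: brushed steel cutlery pot, 90 mm across, 120 mm high, bystander, origin at the centre of its underside
- tablet_tub: white screw jar of dishwasher tablets, 84 mm across, 100 mm high, bystander, origin at the centre of its underside
- bowl: white bowl, 130 mm across, 50 mm high, bystander, origin at the centre of its underside

How it is judged:
On the way, in this order (a step that is already met when the one before it is completed fails the run):
1. the lid lies on the container, plug in the mouth, no clip snapped yet (x of lid_seat in the frame of container between -0.004 and 0.004 m and y of lid_seat in the frame of container between -0.004 and 0.004 m and z of lid_seat in the frame of container between 0.088 and 0.095 m and angle between the z axis of lid_seat and the z axis of container, either way round below 0.035 rad and not (z of nose_a in the frame of container between 0.078 and 0.0838 m and y of nose_a in the frame of container between -0.0768 and 0.0768 m) and not (z of nose_b in the frame of container between 0.078 and 0.0838 m and y of nose_b in the frame of container between -0.0768 and 0.0768 m) and not (z of nose_c in the frame of container between 0.078 and 0.0838 m and y of nose_c in the frame of container between -0.0768 and 0.0768 m) and not (z of nose_d in the frame of container between 0.078 and 0.0838 m and y of nose_d in the frame of container between -0.0768 and 0.0768 m)), for 0.2 s.
2. a first clip has clicked under the rim (((z of nose_a in the frame of container between 0.078 and 0.0838 m and y of nose_a in the frame of container between -0.0768 and 0.0768 m) or (z of nose_b in the frame of container between 0.078 and 0.0838 m and y of nose_b in the frame of container between -0.0768 and 0.0768 m) or (z of nose_c in the frame of container between 0.078 and 0.0838 m and y of nose_c in the frame of container between -0.0768 and 0.0768 m) or (z of nose_d in the frame of container between 0.078 and 0.0838 m and y of nose_d in the frame of container between -0.0768 and 0.0768 m))), for 0.1 s.
3. the clip diagonally across from it has clicked too ((((z of nose_a in the frame of container between 0.078 and 0.0838 m and y of nose_a in the frame of container between -0.0768 and 0.0768 m) and (z of nose_c in the frame of container between 0.078 and 0.0838 m and y of nose_c in the frame of container between -0.0768 and 0.0768 m)) or ((z of nose_b in the frame of container between 0.078 and 0.0838 m and y of nose_b in the frame of container between -0.0768 and 0.0768 m) and (z of nose_d in the frame of container between 0.078 and 0.0838 m and y of nose_d in the frame of container between -0.0768 and 0.0768 m)))), for 0.1 s.
At the end, for the whole second after the job is handed in: all four clip noses are hooked in under the rim (each within 76.8 mm of the container's long axis and below 83.8 mm of its height), the lid is down on the container (plate within 1.5 mm of the rim, level with it within 0.015 rad), and the container stands upright on the bench, at rest (z of nose_a in the frame of container between 0.078 and 0.0838 m and y of nose_a in the frame of container between -0.0768 and 0.0768 m and z of nose_b in the frame of container between 0.078 and 0.0838 m and y of nose_b in the frame of container between -0.0768 and 0.0768 m and z of nose_c in the frame of container between 0.078 and 0.0838 m and y of nose_c in the frame of container between -0.0768 and 0.0768 m and z of nose_d in the frame of container between 0.078 and 0.0838 m and y of nose_d in the frame of container between -0.0768 and 0.0768 m and z of lid_seat in the frame of container below 0.0915 m and angle between the z axis of lid_seat and the z axis of container, either way round below 0.015 rad and angle between container's own z axis and vertical below 0.05 rad and height (world z) of container below 0.01 m and linear speed of each of container, lid below 0.02 m/s); the robot touches nothing.
It fails at once if a clip pressed with more than 30 N (contact force between the fingers and clip_a above 30 N or contact force between the fingers and clip_b above 30 N or contact force between the fingers and clip_c above 30 N or contact force between the fingers and clip_d above 30 N).
It fails at once if two clips on the same side or end snapped while both others are still open (((z of nose_a in the frame of container between 0.078 and 0.0838 m and y of nose_a in the frame of container between -0.0768 and 0.0768 m) and (z of nose_b in the frame of container between 0.078 and 0.0838 m and y of nose_b in the frame of container between -0.0768 and 0.0768 m) and not (z of nose_c in the frame of container between 0.078 and 0.0838 m and y of nose_c in the frame of container between -0.0768 and 0.0768 m) and not (z of nose_d in the frame of container between 0.078 and 0.0838 m and y of nose_d in the frame of container between -0.0768 and 0.0768 m)) or ((z of nose_b in the frame of container between 0.078 and 0.0838 m and y of nose_b in the frame of container between -0.0768 and 0.0768 m) and (z of nose_c in the frame of container between 0.078 and 0.0838 m and y of nose_c in the frame of container between -0.0768 and 0.0768 m) and not (z of nose_d in the frame of container between 0.078 and 0.0838 m and y of nose_d in the frame of container between -0.0768 and 0.0768 m) and not (z of nose_a in the frame of container between 0.078 and 0.0838 m and y of nose_a in the frame of container between -0.0768 and 0.0768 m)) or ((z of nose_c in the frame of container between 0.078 and 0.0838 m and y of nose_c in the frame of container between -0.0768 and 0.0768 m) and (z of nose_d in the frame of container between 0.078 and 0.0838 m and y of nose_d in the frame of container between -0.0768 and 0.0768 m) and not (z of nose_a in the frame of container between 0.078 and 0.0838 m and y of nose_a in the frame of container between -0.0768 and 0.0768 m) and not (z of nose_b in the frame of container between 0.078 and 0.0838 m and y of nose_b in the frame of container between -0.0768 and 0.0768 m)) or ((z of nose_d in the frame of container between 0.078 and 0.0838 m and y of nose_d in the frame of container between -0.0768 and 0.0768 m) and (z of nose_a in the frame of container between 0.078 and 0.0838 m and y of nose_a in the frame of container between -0.0768 and 0.0768 m) and not (z of nose_b in the frame of container between 0.078 and 0.0838 m and y of nose_b in the frame of container between -0.0768 and 0.0768 m) and not (z of nose_c in the frame of container between 0.078 and 0.0838 m and y of nose_c in the frame of container between -0.0768 and 0.0768 m))).
It fails at once if the container pushed more than 50 mm away or tipped more than 0.2 rad (distance of container from where it was at the start of the episode above 0.05 m or angle between container's own z axis and vertical above 0.2 rad).
It fails at once if a bystander moved more than 30 mm or tipped over (distance of any of cutlery_pot, tablet_tub, bowl from where it was at the start of the episode above 0.03 m or angle between any of cutlery_pot, tablet_tub, bowl's own z axis and vertical above 0.3 rad).
It also fails if it takes over 72 s, if anything falls off the work surface, if the arm or the gripper's body presses on something with over 40 N, if the wrist force passes 120 N, or if a joint passes its speed limit or range.

## Working session

There is one attempt and no reset: what is moved stays moved. The work goes in short steps, Python scripts to look and compute and a tool call to move; the robot and the scene stay as the last step left them, time stands still between calls to the robot, and variables do not carry over. Pictures are saved under pics/ and viewed, and the job is handed in when it is done.

Besides the shell and the picture viewer there is one more tool, called after "Request:" as name(argument=value, ...) on one line, values as JSON. arm_command: Moves the arm, as the interface text tells. Its arguments: {"type":"object","properties":{"plan":{"type":"string"},"fingers":{"type":"number"}},"required":["plan"]}

```bash
mkdir -p pics; cat > h.py <<'E'
import numpy as np, cv2
from bench import arm, viewer, order
from scipy.spatial.transform import Rotation as R
def snap(n,save=None):
    s=viewer.snapshot(n)
    if save: cv2.imwrite('pics/'+save+'.png',s['image'])
    return s
def Rq(q): return R.from_quat([q[1],q[2],q[3],q[0]]).as_matrix()
def rays(s,uv):
    uv=np.asarray(uv,float).reshape(-1,2)
    K=np.array([[s['fx'],0,s['cx']],[0,s['fy'],s['cy']],[0,0,1]])
    p=cv2.undistortPoints(uv.reshape(-1,1,2),K,np.array([s['k1'],0,0,0,0.])).reshape(-1,2)
    return np.c_[p,np.ones(len(p))]
def onplane(s,uv,z):
    d=rays(s,uv)@Rq(s['orientation']).T; o=np.array(s['origin'])
    return o+d*((z-o[2])/d[:,2])[:,None]
def cloud(s):
    h,w=s['range_z'].shape
    v,u=np.mgrid[:h,:w]
    r=rays(s,np.c_[u.ravel(),v.ravel()])
    P=(r*s['range_z'].reshape(-1,1))@Rq(s['orientation']).T+np.array(s['origin'])
    P[s['range_z'].ravel()==0]=np.nan
    return P.reshape(h,w,3)
def proj(s,P):
    c=(np.asarray(P,float).reshape(-1,3)-np.array(s['origin']))@Rq(s['orientation'])
    x=c[:,:2]/c[:,2:]; r2=(x**2).sum(1,keepdims=True); x=x*(1+s['k1']*r2)
    return x*[s['fx'],s['fy']]+[s['cx'],s['cy']]
E
python3 - <<'E'
from h import *
print(arm.get_state())
for n in ['side','top','wrist']:
    s=snap(n,n+'0'); print(n,{k:s[k] for k in s if k not in('image','range_z')})
E
```

```text
{'time_s': 0.0, 'joint_pos': array([-1.30871491e+00,  3.08997826e-01,  1.63520233e+00,  2.39460682e-05,
        1.19972165e+00, -6.97094531e-02]), 'dq': array([ 2.25802278e-04, -4.65259566e-04, -9.42320712e-04,  2.31856628e-03,
        8.90424751e-06,  8.15994335e-04]), 'effort': array([ 8.86648809e-05, -4.15256059e+01, -2.76663744e+01,  8.59345823e-05,
        1.01890371e-02, -2.61272476e-06]), 'ee_pos': array([ 0.20334383, -0.5901126 ,  0.23004405]), 'eef_rot': array([-7.49197306e-04,  8.14164207e-01, -5.80633523e-01, -8.91668023e-04]), 'ft_force': array([-0.04871021,  0.64197494, -0.6484234 ]), 'torque': array([-0.03339   , -0.01736801, -0.04594017]), 'grip_width': 0.08581060359028621}
side {'fx': 485.3548616406835, 'fy': 485.3548616406835, 'cx': 312.76157360117696, 'cy': 200.88328077314878, 'k1': -0.061502760721164854, 'origin': array([-0.22089597,  0.76980516,  0.93005924]), 'orientation': array([ 0.17457068, -0.34831799,  0.82738775, -0.40451102])}
top {'fx': 435.71917850435506, 'fy': 435.71917850435506, 'cx': 317.1704321636258, 'cy': 199.41332415627525, 'k1': -0.10554768684035806, 'origin': array([ 0.51861497, -0.00352615,  1.33084548]), 'orientation': array([ 0.01737378, -0.70322287,  0.7104038 , -0.02240949])}
wrist {'fx': 308.0374642047015, 'fy': 308.0374642047015, 'cx': 322.2479509812583, 'cy': 196.62088445073755, 'k1': -0.023486185970191597, 'origin': array([ 0.27460528, -0.56600034,  0.3733248 ]), 'orientation': array([ 0.11950929,  0.80587439, -0.57334917, -0.08691793])}
```

View pics/top0.png

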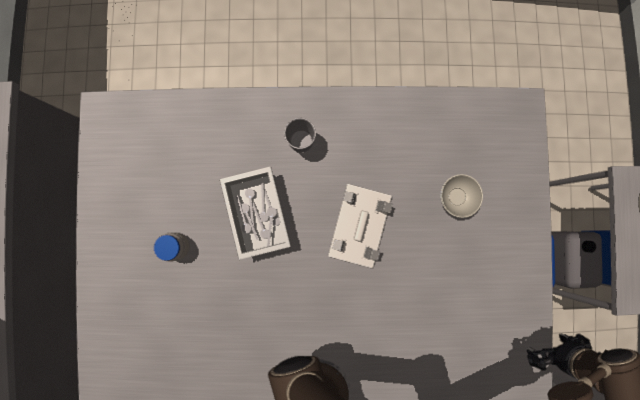

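View pics/side0.png

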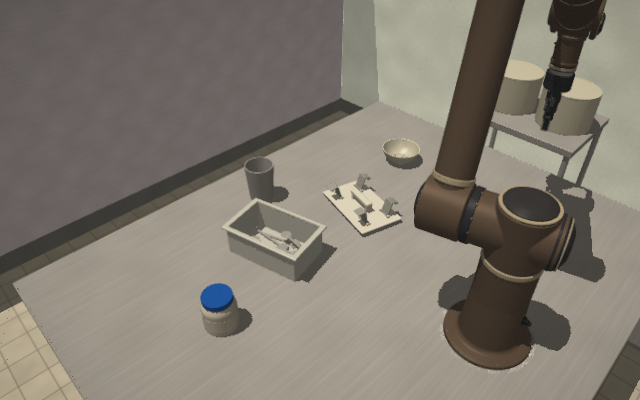

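View pics/wrist0.png

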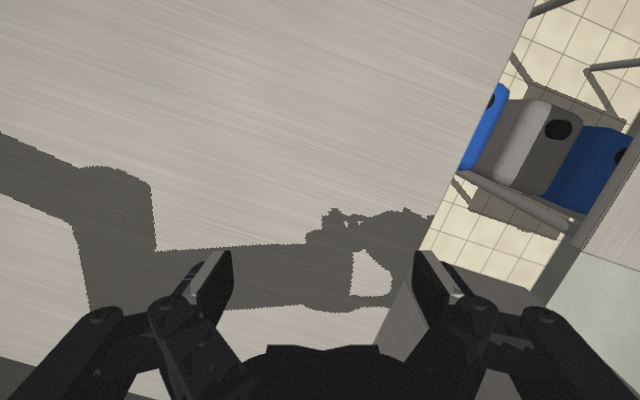

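The top view shows the container at (258,213), the lid with its clips standing at (360,225), the pot at (300,135), the tub at (167,247) and the bowl at (461,196). Next I measure the container and lid.

```bash
cat > m.py <<'E'
from h import *
def rect(P):
    r=cv2.minAreaRect((P[:,:2]*1000).astype(np.float32)); return r
if __name__=='__main__':
  for n in ['top','side']:
    s=snap(n); C=cloud(s); Z=C[...,2]
    print(n)
    def box(x0,x1,y0,y1): return (C[...,0]>x0)&(C[...,0]<x1)&(C[...,1]>y0)&(C[...,1]<y1)
    # rough centres from top
    if n=='top':
        cc=onplane(s,[[258,213]],.09)[0]; lc=onplane(s,[[360,225]],.02)[0]; print(cc,lc)
    near=lambda c,r: np.hypot(C[...,0]-c[0],C[...,1]-c[1])<r
    rim=near(cc,.17)&(Z>.075)&(Z<.1)
    print('rim',rim.sum(),rect(C[rim]),np.median(Z[rim]))
    for nm,lo,hi in [('plate',.008,.026),('handle',.036,.056)]:
        m=near(lc,.14)&(Z>lo)&(Z<hi)
        print(nm,m.sum(),rect(C[m]),np.nanmedian(Z[m]))
    b=near(lc,.3)&(Z<.008); print('bench',np.nanmedian(Z[b]))
  s=snap('top')
  cv2.imwrite('pics/topz.png',cv2.resize(s['image'][140:290,200:500],None,fx=2.6,fy=2.6,interpolation=cv2.INTER_CUBIC))
E
python3 m.py
```

```text
top
[0.55135746 0.15633997 0.09      ] [ 0.51399931 -0.14134359  0.02      ]
rim 1246 ((553.3672485351562, 166.72215270996094), (237.67898559570312, 153.54156494140625), 13.471050262451172) 0.09047997893857629
plate 2769 ((517.0110473632812, -150.50198364257812), (268.91204833984375, 245.5167236328125), 11.131515502929688) 0.018198723428062946
handle 346 ((511.558349609375, -142.5035400390625), (139.92579650878906, 174.95187377929688), 74.79261779785156) 0.04974036474370869
bench 0.0011674746448254725
side
rim 1511 ((555.4668579101562, 170.15902709960938), (240.3050079345703, 156.7538299560547), 13.578083038330078) 0.09183419306039708
plate 1737 ((510.064697265625, -147.50439453125), (246.92385864257812, 239.0102996826172), 70.02350616455078) 0.020560846673495004
handle 330 ((511.759521484375, -140.70443725585938), (128.87216186523438, 175.43060302734375), 77.8961410522461) 0.04981645639207216
bench 0.0033860906671780433
```

View pics/topz.png

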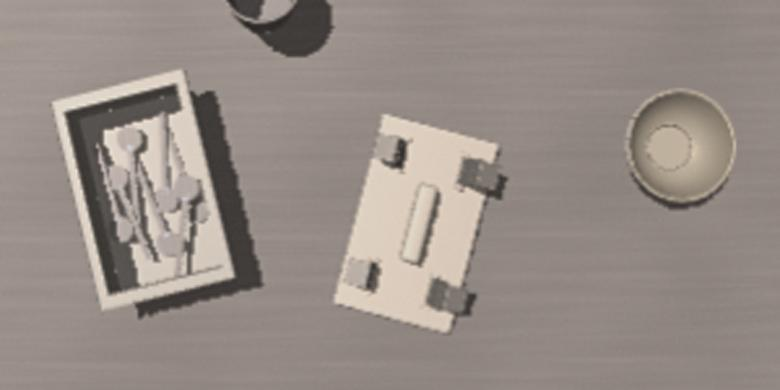

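The container's long axis is about +13.5° and the lid's is about −15°. I'll refine the lid pose from the handle blob alone and from the plate colour mask.

```bash
cat > m2.py <<'E'
from h import *
from m import rect
def blob(m,c):
    n,l,st,ce=cv2.connectedComponentsWithStats(m.astype(np.uint8),connectivity=4)
    k=[i for i in range(1,n) if st[i,4]>20]
    k=min(k,key=lambda i:np.hypot(*(ce[i]-c)))
    return l==k
def rel(st,tx,ty,tz,yaw):
    """moves in tool axes; yaw: desired world angle of tool x (mod 180)"""
    Rm=Rq(st['eef_rot']); d=np.array([tx,ty,tz])-st['ee_pos']
    cur=np.arctan2(Rm[1,0],Rm[0,0]); dy=(yaw-cur+np.pi/2)%np.pi-np.pi/2
    # target: exactly down
    T=np.array([[np.cos(cur+dy),np.sin(cur+dy),0],[np.sin(cur+dy),-np.cos(cur+dy),0],[0,0,-1]])
    rv=R.from_matrix(Rm.T@T).as_rotvec()
    print('now',np.round(st['ee_pos']*1000,1),'yaw',round(np.degrees(cur),1),'rotvec tool',np.round(rv,3),'shift now axes',np.round(Rm.T@d*1000,1),'shift after turn',np.round(T.T@d*1000,1))
if __name__=='__main__':
  for n in ['top','side']:
    s=snap(n); C=cloud(s); Z=C[...,2]
    hc=proj(s,[[.512,-.142,.045]])[0]
    m=blob((Z>.036)&(Z<.056)&(np.hypot(C[...,0]-.512,C[...,1]+.142)<.06),hc)
    print(n,'handle',m.sum(),rect(C[m&(Z>.042)]),np.median(Z[m]))
    g=cv2.cvtColor(s['image'],cv2.COLOR_BGR2HSV)
    w=(g[...,2]>190)&(Z>.0)&(Z<.06)&(np.hypot(C[...,0]-.512,C[...,1]+.142)<.16)
    ys,xs=np.nonzero(w); print('white',w.sum())
    P=onplane(s,np.c_[xs,ys],.017); print(rect(P))
E
python3 m2.py
```

```text
top handle 228 ((512.191162109375, -141.1609649658203), (22.110963821411133, 89.19474029541016), 74.44786834716797) 0.049577602788455466
white 2631
((512.9306640625, -139.8198699951172), (136.31686401367188, 225.91270446777344), 74.38789367675781)
side handle 187 ((513.5635375976562, -135.99855041503906), (24.34583282470703, 90.3087158203125), 73.14290618896484) 0.051345099535419436
white 1448
((517.4862060546875, -140.24876403808594), (140.0704345703125, 227.21031188964844), 74.2623519897461)
```

```bash
python3 - <<'E'
from m2 import *
rel(arm.get_state(),.5125,-.140,.17,np.radians(74.4))
E
```

```text
now [ 203.5 -590.8  231.1] yaw -71.0 rotvec tool [0.    0.    0.604] shift now axes [-325.6 -439.    61.2] shift after turn [-517.3 -176.4   61.1]
```

Request:
arm_command(plan="0 0 8 0 0 0.121; 0 0 8 0 0 0.121; 0 0 8 0 0 0.121; 0 0 8 0 0 0.121; 0 0 8 0 0 0.12; -34 -12 1 0 0 0; -36 -12 1 0 0 0; -36 -12 1 0 0 0; -36 -12 1 0 0 0; -36 -12 1 0 0 0; -36 -12 1 0 0 0; -36 -12 1 0 0 0; -36 -12 1 0 0 0; -36 -12 1 0 0 0; -36 -12 1 0 0 0; -36 -12 1 0 0 0; -36 -12 1 0 0 0; -36 -12 1 0 0 0; -30 -12 1 0 0 0; 0 0 0 0 0 0", fingers=-1)

```text
time_s: 2.07
ee_pos: [0.5245, -0.154, 0.1755]
eef_rot: [0.0, -0.59, 0.807, -0.007]
ft_force: [-0.9, 0.1, -0.3]
grip_width: 0.0855
```

```bash
python3 - <<'E'
from m2 import *
st=arm.get_state(); rel(st,.5125,-.140,.17,np.radians(74.4)); print(st['ft_force'],st['time_s'])
s=snap('wrist','w1'); C=cloud(s);Z=C[...,2]
hc=proj(s,[[.512,-.140,.045]])[0];print(hc,s['origin'])
E
```

```text
now [ 524.5 -154.   175.5] yaw -107.7 rotvec tool [-0.012 -0.008 -0.036] shift now axes [-9.8 15.7  5.2] shift after turn [-10.3  15.3   5.5]
[-0.90595826  0.14445679 -0.30905026] 2.0667
[311.32083789 205.91137518] [ 0.59484836 -0.1749178   0.31956353]
```

View pics/w1.png

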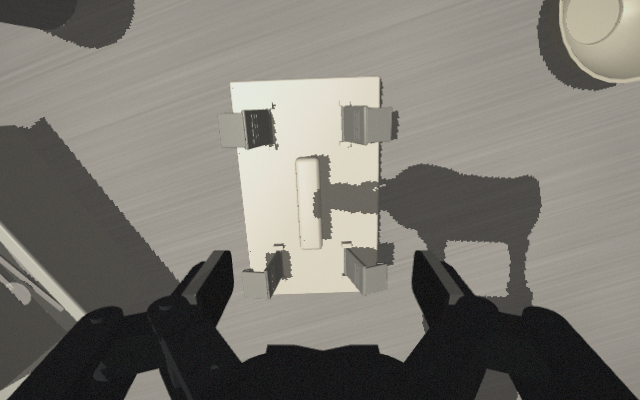

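The wrist view shows the handle at about (308,203) and the four clips standing around it. I'll measure the handle from here and get the correction.

```bash
cat > m3.py <<'E'
from m2 import *
def handle(s,c,zlo=.042,zhi=.06,r=.052):
    C=cloud(s);Z=C[...,2]
    hc=proj(s,[[c[0],c[1],.047]])[0]
    m=blob((Z>zlo)&(Z<zhi)&(np.hypot(C[...,0]-c[0],C[...,1]-c[1])<r),hc)
    rr=rect(C[m]); return m,rr,np.median(Z[m])
if __name__=='__main__':
    s=snap('wrist'); m,r,z=handle(s,(.512,-.141)); print(r,z)
    ys,xs=np.nonzero(m); print(rect(onplane(s,np.c_[xs,ys],.047)))
    C=cloud(s); g=s['image'].min(2)
    p=(C[...,2]>.01)&(C[...,2]<.025)&(np.hypot(C[...,0]-.512,C[...,1]+.141)<.15)&(g>150)
    ys,xs=np.nonzero(p); print('plate',p.sum(),rect(onplane(s,np.c_[xs,ys],.017)),np.median(C[p][:,2]))
E
python3 m3.py
```

```text
((514.1531982421875, -138.48867797851562), (22.10616111755371, 89.25260925292969), 74.49903106689453) 0.049522732888912624
((514.2601928710938, -138.63291931152344), (21.952075958251953, 90.47425079345703), 74.43524169921875)
plate 19468 ((513.709228515625, -137.88465881347656), (139.2478790283203, 227.0608367919922), 74.43648529052734) 0.017800880718859574
```

```bash
python3 -c "
from m2 import *
rel(arm.get_state(),.5135,-.139,.024,np.radians(74.45))"
```

```text
now [ 521.7 -157.1  175.2] yaw -107.7 rotvec tool [-0.01  -0.011 -0.038] shift now axes [-16.4  14.8 150.9] shift after turn [-15.3  12.8 151.2]
```

Request:
arm_command(plan="0 0 0 -0.01 -0.011 -0.038; -8 6.5 15 0 0 0; -7.5 6.3 20 0 0 0; 0 0 25 0 0 0; 0 0 20 0 0 0; 0 0 5 0 0 0; 0 0 0 0 0 0; 0 0 0 0 0 0")

```text
time_s: 2.83
ee_pos: [0.5096, -0.1487, 0.0902]
eef_rot: [-0.001, -0.602, 0.799, -0.002]
ft_force: [-0.3, 0.7, -0.3]
grip_width: 0.0857
```

```bash
python3 -c "
from m2 import *
rel(arm.get_state(),.5135,-.139,.024,np.radians(74.45))"
```

```text
now [ 509.6 -148.7   90.2] yaw -106.0 rotvec tool [-0.002 -0.005 -0.008] shift now axes [-10.7  -0.9  66.1] shift after turn [-10.3  -1.1  66.2]
```

Request:
arm_command(plan="-5 -0.5 8 0 -0.005 -0.008; -5 -0.5 10 0 0 0; 0 0 12 0 0 0; 0 0 14 0 0 0; 0 0 12 0 0 0; 0 0 5 0 0 0; 0 0 0 0 0 0; 0 0 0 0 0 0")

```text
time_s: 3.5
ee_pos: [0.5186, -0.141, 0.0285]
eef_rot: [0.004, -0.605, 0.796, -0.005]
ft_force: [-0.7, 0.7, 1.3]
grip_width: 0.0856
```

```bash
python3 -c "
from m2 import *
rel(arm.get_state(),.5135,-.139,.024,np.radians(74.45));snap('wrist','w2')"
```

```text
now [ 518.6 -141.    28.5] yaw -105.5 rotvec tool [-0.012 -0.     0.   ] shift now axes [-0.5  5.5  4.4] shift after turn [-0.5  5.4  4.5]
```

View pics/w2.png

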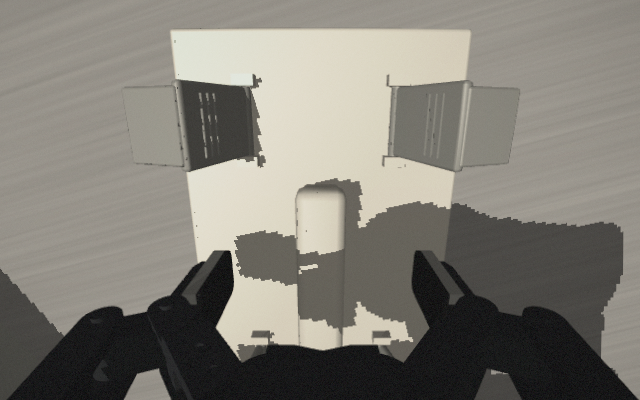

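Request:
arm_command(plan="0 3 2 -0.012 0 0; 0 2.5 2 0 0 0; 0 0 1 0 0 0; 0 0 0 0 0 0")

```text
time_s: 3.88
ee_pos: [0.5146, -0.1398, 0.0251]
eef_rot: [0.001, -0.605, 0.796, -0.001]
ft_force: [-0.3, 0.2, 0.5]
grip_width: 0.0856
```

```bash
python3 -c "
from m2 import *
rel(arm.get_state(),.5135,-.139,.024,np.radians(74.45))"
```

```text
now [ 514.6 -139.8   25.1] yaw -105.5 rotvec tool [-0.003 -0.001  0.   ] shift now axes [-0.5  1.2  1. ] shift after turn [-0.5  1.2  1.1]
```

Request:
arm_command(plan="0 1 0.5 0 0 0; 0 0 0 0 0 0; 0 0 0 0 0 0; 0 0 0 0 0 0; 0 0 0 0 0 0; 0 0 0 0 0 0; 0 0 0 0 0 0; 0 0 0 0 0 0; 0 0 0 0 0 0; 0 0 0 0 0 0", fingers=1)

```text
time_s: 4.72
ee_pos: [0.5143, -0.1399, 0.0258]
eef_rot: [0.001, -0.605, 0.796, -0.002]
ft_force: [0.7, 0.1, -0.5]
grip_width: 0.0205
```

Request:
arm_command(plan="0 0 -8 0 0 0; 0 0 -15 0 0 0; 0 0 -20 0 0 0; 0 0 -25 0 0 0; 0 0 -30 0 0 0; 0 0 -30 0 0 0; 0 0 -20 0 0 0; 0 0 -10 0 0 0; 0 0 0 0 0 0; 0 0 0 0 0 0")

```text
time_s: 5.55
ee_pos: [0.5039, -0.1363, 0.1832]
eef_rot: [-0.005, -0.605, 0.796, 0.007]
ft_force: [-1.0, 0.9, -3.6]
grip_width: 0.0208
```

```bash
python3 -c "
from m2 import *
st=arm.get_state();print(st['ft_force'],st['grip_width'])
rel(st,.554,.168,.22,np.radians(103.5));snap('wrist','w3')"
```

```text
[-1.03674483  0.8747829  -3.56502137] 0.020787826346310503
now [ 503.9 -136.3  183.2] yaw -105.5 rotvec tool [ 0.017  0.005 -0.506] shift now axes [-306.7   33.8  -36.1] shift after turn [-284.2 -119.7  -36.8]
```

View pics/w3.png

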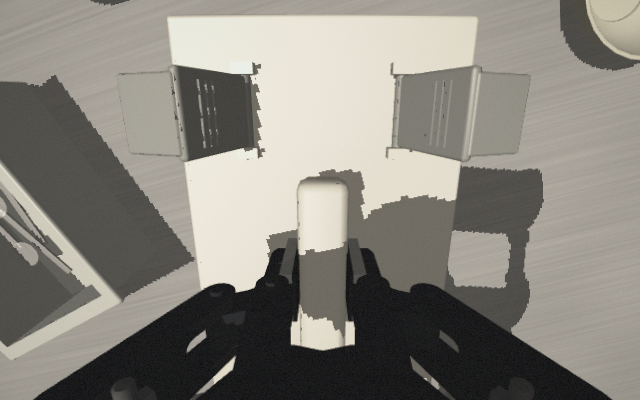

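Request:
arm_command(plan="0 0 -10 0.017 0.005 -0.085; 0 0 -10 0 0 -0.085; 0 0 -10 0 0 -0.085; 0 0 -5 0 0 -0.085; 0 0 0 0 0 -0.085; 0 0 0 0 0 -0.08; -15 -6 0 0 0 0; -25 -11 0 0 0 0; -32 -14 0 0 0 0; -35 -14 0 0 0 0; -35 -15 0 0 0 0; -35 -15 0 0 0 0; -35 -15 0 0 0 0; -30 -13 0 0 0 0; -22 -10 0 0 0 0; -12 -5 0 0 0 0; -5 -2 0 0 0 0; 0 0 0 0 0 0; 0 0 0 0 0 0")

```text
time_s: 7.18
ee_pos: [0.5229, 0.1803, 0.1727]
eef_rot: [0.023, 0.791, -0.611, -0.031]
ft_force: [-0.2, -1.0, -4.3]
grip_width: 0.0211
```

```bash
python3 -c "
from m2 import *
st=arm.get_state();print(st['ft_force'],st['grip_width'])
rel(st,.554,.168,.18,np.radians(103.5));s=snap('top','t4')
cv2.imwrite('pics/t4z.png',cv2.resize(s['image'][100:320,150:420],None,fx=2.6,fy=2.6,interpolation=cv2.INTER_CUBIC));snap('side','s4')"
```

```text
[-0.15414922 -0.98488817 -4.28928004] 0.021097920399334412
now [522.9 180.3 172.7] yaw -75.4 rotvec tool [0.075 0.02  0.02 ] shift now axes [ 19.6 -26.3  -9.7] shift after turn [ 19.2 -27.4  -7.3]
```

View pics/t4z.png

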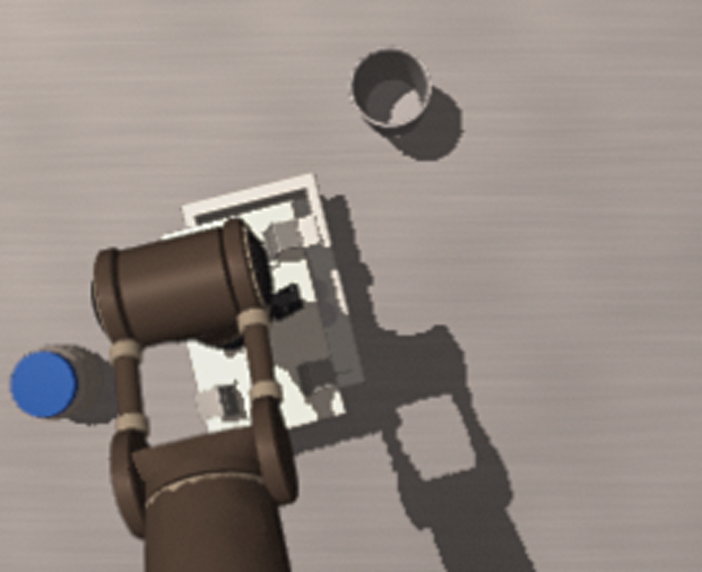

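View pics/s4.png

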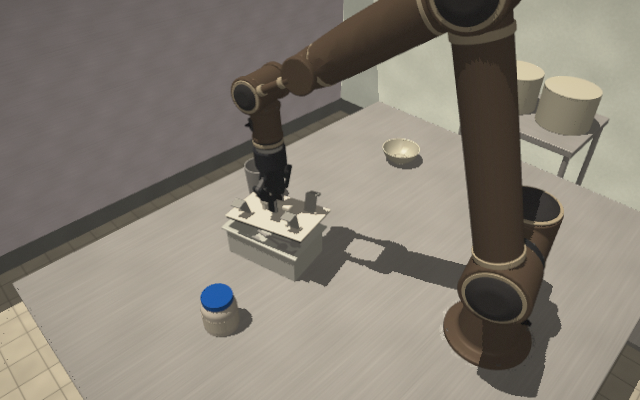

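Request:
arm_command(plan="5 -7 -5 0.04 0.01 0.01; 5 -7 -2 0.035 0.01 0.01; 5 -7 0 0 0 0; 4 -6 0 0 0 0; 0 0 0 0 0 0; 0 0 0 0 0 0")

```text
time_s: 7.78
ee_pos: [0.5553, 0.1597, 0.1786]
eef_rot: [0.001, 0.782, -0.623, 0.0]
ft_force: [0.3, 0.2, -4.9]
grip_width: 0.021
```

```bash
python3 -c "
from m2 import *
st=arm.get_state();print(st['ft_force'],st['grip_width'])
rel(st,.554,.168,.16,np.radians(103.5));s=snap('top','t5')
cv2.imwrite('pics/t5z.png',cv2.resize(s['image'][100:320,150:420],None,fx=2.6,fy=2.6,interpolation=cv2.INTER_CUBIC));snap('wrist','w5')"
```

```text
[ 0.28086592  0.23115106 -4.90397703] 0.020967129937539134
now [555.3 159.7 178.6] yaw -77.1 rotvec tool [ 0.002 -0.002 -0.01 ] shift now axes [-8.4 -0.6 18.5] shift after turn [-8.4 -0.7 18.6]
```

View pics/t5z.png

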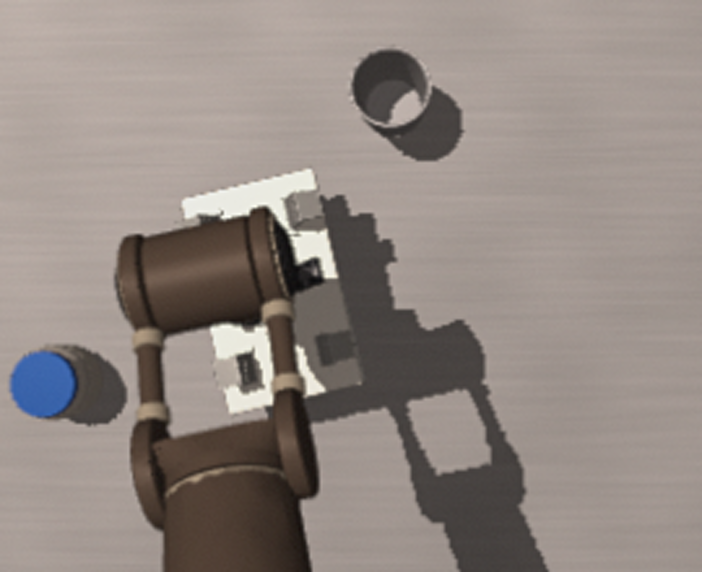

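View pics/w5.png

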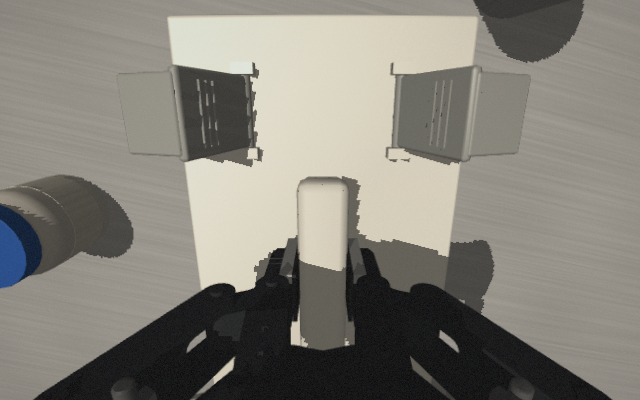

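```bash
cat > m5.py <<'E'
from m2 import *
def plate(n='top'):
    st=arm.get_state(); zp=st['ee_pos'][2]-.0088
    s=snap(n); C=cloud(s); Z=C[...,2]
    m=(abs(Z-zp-.001)<.007)&(np.hypot(C[...,0]-st['ee_pos'][0],C[...,1]-st['ee_pos'][1])<.16)
    g=cv2.cvtColor(s['image'],cv2.COLOR_BGR2HSV)
    k,l,stt,ce=cv2.connectedComponentsWithStats(m.astype(np.uint8),connectivity=8)
    ys,xs=np.nonzero(m); P=onplane(s,np.c_[xs,ys],zp)
    r=rect(P); print(n,'tcp',np.round(st['ee_pos']*1000,1),'plate',m.sum(),r,np.median(Z[m])-zp)
    Rm=Rq(st['eef_rot']); d=np.array([r[0][0]/1000,r[0][1]/1000,zp])-st['ee_pos']
    print('lid centre in tool mm',Rm.T@d*1000)
    im=s['image'].copy(); im[m]=(0,0,255)
    c=proj(s,[st['ee_pos']])[0].astype(int)
    cv2.imwrite('pics/mask_%s.png'%n,cv2.resize(im[max(c[1]-90,0):c[1]+90,max(0,c[0]-110):c[0]+110],None,fx=3,fy=3))
if __name__=='__main__':
    plate('top');plate('side')
E
python3 m5.py
```

```text
top tcp [555.2 160.1 178.5] plate 1989 ((553.31787109375, 157.47015380859375), (228.5972442626953, 141.0580291748047), 12.8284330368042) 0.0011527901361867154
lid centre in tool mm [2.09664998 2.36549085 8.8088138 ]
side tcp [554.9 160.3 178.4] plate 2170 ((557.26025390625, 161.02072143554688), (229.53994750976562, 146.36849975585938), 13.265985488891602) 0.003505881311556852
lid centre in tool mm [-0.1545044  -2.48419635  8.79541318]
```

View pics/mask_top.png

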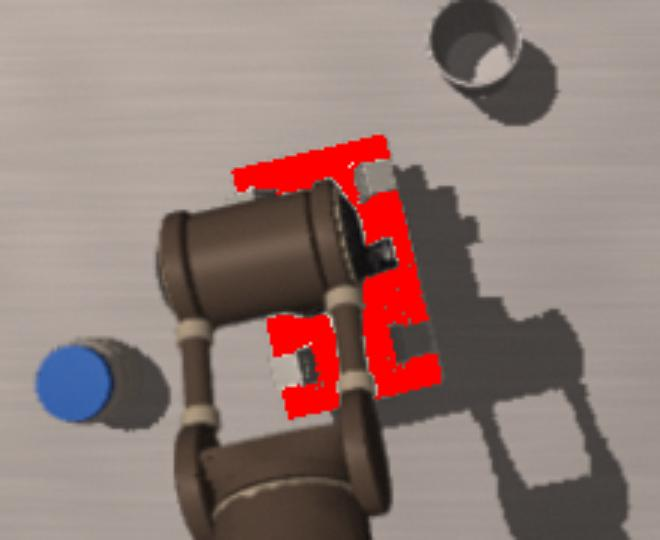

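View pics/mask_side.png

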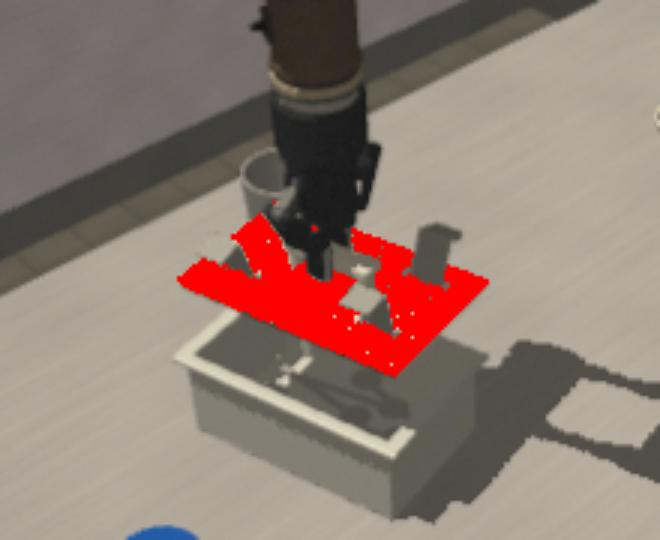

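```bash
python3 -c "
from m2 import *
st=arm.get_state();cur=-77.1
R0=Rq(st['eef_rot']);print(np.degrees(np.arctan2(R0[1,0],R0[0,0])))
y=np.degrees(np.arctan2(R0[1,0],R0[0,0]))+.64
rel(st,.5552,.1693,.125,np.radians(y))"
```

```text
-76.9946542032294
now [554.7 160.5 178.4] yaw -77.0 rotvec tool [ 0.002 -0.002 -0.011] shift now axes [-8.6 -2.5 53.4] shift after turn [-8.4 -2.5 53.4]
```

Request:
arm_command(plan="-4 -1 5 0.002 -0.002 -0.011; -4 -1 10 0 0 0; 0 0 12 0 0 0; 0 0 10 0 0 0; 0 0 6 0 0 0; 0 0 0 0 0 0; 0 0 0 0 0 0; 0 0 0 0 0 0")

```text
time_s: 8.65
ee_pos: [0.5517, 0.1708, 0.1278]
eef_rot: [0.002, 0.787, -0.617, -0.002]
ft_force: [-1.1, -0.4, -3.8]
grip_width: 0.0211
```

```bash
python3 m5.py; python3 -c "
from m2 import *
rel(arm.get_state(),.5552,.1693,.125,np.radians(-76.35))"
```

```text
top tcp [551.7 170.8 127.8] plate 1776 ((549.703369140625, 168.30081176757812), (228.1063232421875, 140.3770294189453), 13.700313568115234) 0.0010544254262964403
lid centre in tool mm [1.92374186 2.44978586 8.81388218]
side tcp [551.8 170.8 128. ] plate 2136 ((553.967041015625, 171.32164001464844), (229.61936950683594, 145.6623992919922), 14.399702072143555) 0.0034571027796589937
lid centre in tool mm [-0.02326478 -2.28776422  8.7872124 ]
now [552.2 170.8 128.4] yaw -76.2 rotvec tool [0.005 0.001 0.003] shift now axes [ 2.2 -2.6  3.4] shift after turn [ 2.2 -2.6  3.4]
```

Request:
arm_command(plan="1.1 -1.3 1 0.005 0.001 0.003; 1.1 -1.3 1 0 0 0; 0 0 1 0 0 0; 0 0 0 0 0 0; 0 0 0 0 0 0")

```text
time_s: 9.17
ee_pos: [0.5577, 0.1692, 0.1277]
eef_rot: [-0.002, 0.786, -0.618, 0.002]
ft_force: [-0.5, 0.4, -3.9]
grip_width: 0.0206
```

```bash
python3 -c "
from m2 import *
rel(arm.get_state(),.5552,.1693,.108,np.radians(-76.4))"
```

```text
now [557.7 169.2 127.7] yaw -76.4 rotvec tool [-0.006 -0.001  0.   ] shift now axes [-0.7  2.6 19.6] shift after turn [-0.7  2.4 19.7]
```

Request:
arm_command(plan="-0.3 1.2 2.5 -0.006 0 0; 0 0.5 3 0 0 0; 0 0 3 0 0 0; 0 0 2 0 0 0; 0 0 0 0 0 0")

```text
time_s: 9.58
ee_pos: [0.5561, 0.1691, 0.1165]
eef_rot: [0.0, 0.786, -0.618, 0.0]
ft_force: [-0.1, 0.4, -3.8]
grip_width: 0.0209
```

```bash
python3 -c "
from m2 import *
rel(arm.get_state(),.5552,.1693,.108,np.radians(-76.4))"
```

```text
now [556.1 169.1 116.5] yaw -76.4 rotvec tool [-0.    -0.001  0.   ] shift now axes [-0.4  0.8  8.5] shift after turn [-0.4  0.8  8.5]
```

Request:
arm_command(plan="0 0.5 2 0 0 0; 0 0 2 0 0 0; 0 0 1 0 0 0; 0 0 0 0 0 0")

```text
time_s: 9.92
ee_pos: [0.5551, 0.1689, 0.1104]
eef_rot: [0.001, 0.786, -0.618, -0.0]
ft_force: [1.4, -0.4, -3.5]
grip_width: 0.0211
```

Request:
arm_command(plan="0 0 1.5 0 0 0; 0 0 1.5 0 0 0; 0 0 0 0 0 0")

```text
time_s: 10.17
ee_pos: [0.5554, 0.169, 0.1075]
eef_rot: [0.0, 0.786, -0.618, 0.0]
ft_force: [-0.9, -0.2, -2.8]
grip_width: 0.0208
```

```bash
python3 m5.py; python3 -c "
from m2 import *
rel(arm.get_state(),.5552,.1693,.108,np.radians(-76.4))"
```

```text
top tcp [555.4 169.  107.5] plate 1767 ((553.6036987304688, 164.3344268798828), (235.03506469726562, 150.37953186035156), 14.13063907623291) 0.0009596059111939698
lid centre in tool mm [4.14361782 2.80520152 8.80450807]
side tcp [555.4 169.  107.6] plate 2323 ((551.8937377929688, 173.417236328125), (239.69723510742188, 155.88800048828125), 13.815178871154785) 0.003174734006396035
lid centre in tool mm [-5.09172452  2.39064215  8.79702431]
now [555.4 169.  107.6] yaw -76.4 rotvec tool [ 0.    -0.001  0.   ] shift now axes [-0.3  0.1 -0.4] shift after turn [-0.3  0.1 -0.4]
```

The lid is at 107.5 mm with part of its weight now carried by the gasket, so the plug is in. I'll release and lift off.

Request:
arm_command(plan="0 0 0.5 0 0 0; 0 0 0 0 0 0; 0 0 0 0 0 0; 0 0 0 0 0 0; 0 0 0 0 0 0; 0 0 0 0 0 0", fingers=-1)

```text
time_s: 10.77
ee_pos: [0.5597, 0.17, 0.1113]
eef_rot: [-0.003, 0.786, -0.618, 0.003]
ft_force: [-0.2, -0.6, 0.4]
grip_width: 0.0857
```

Request:
arm_command(plan="0 0 -10 0 0 0; 0 0 -20 0 0 0; 0 0 -30 0 0 0; 0 0 -35 0 0 0; 0 0 -30 0 0 0; 0 0 -15 0 0 0; 0 0 0 0 0 0; 0 0 0 0 0 0")

```text
time_s: 11.43
ee_pos: [0.5575, 0.1696, 0.261]
eef_rot: [-0.003, 0.786, -0.618, 0.003]
ft_force: [-0.6, 0.1, -0.2]
grip_width: 0.0854
```

```bash
python3 -c "
from m2 import *
rel(arm.get_state(),.5552,.1693,.108,np.radians(-76.4))
s=snap('wrist','w6');s=snap('top','t6'); s=snap('side','s6')
cv2.imwrite('pics/s6z.png',cv2.resize(s['image'][150:300,190:350],None,fx=4,fy=4,interpolation=cv2.INTER_CUBIC))"
```

```text
now [557.5 169.6 261. ] yaw -76.4 rotvec tool [-0.008 -0.001  0.   ] shift now axes [ -0.4   3.6 153. ] shift after turn [ -0.3   2.3 153. ]
```

View pics/w6.png

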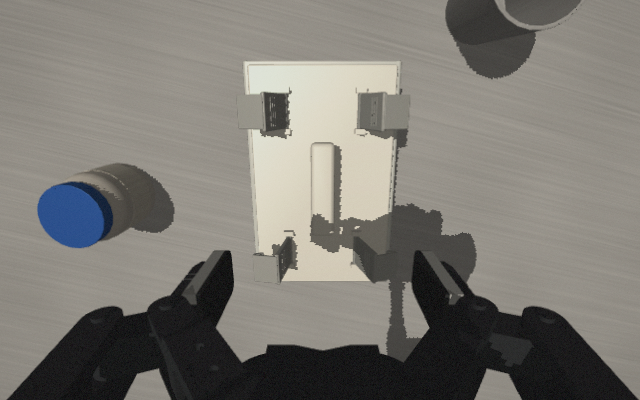

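View pics/s6z.png

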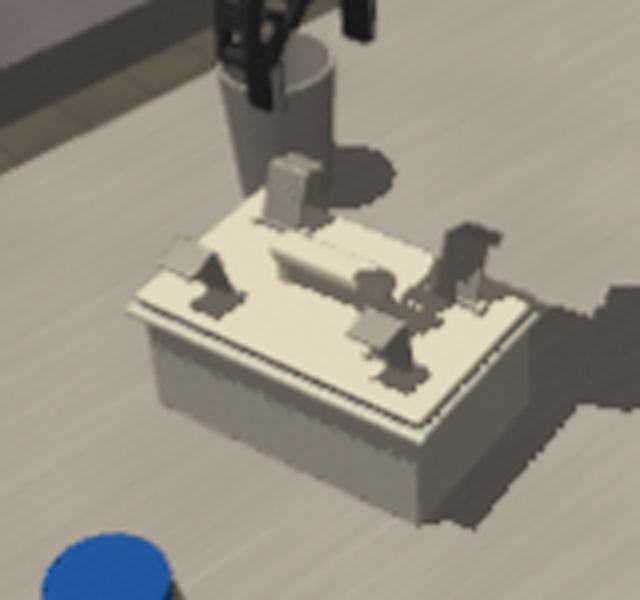

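The lid sits level with the plug in and all four clips stand open. Next I shut the fingers and plan the clip work in the lid frame.

```bash
cat > c.py <<'E'
import sys
from m2 import *
L0=np.array([.5554,.1690]); YAW=np.radians(13.6)
ux=np.array([np.cos(YAW),np.sin(YAW)]); uy=np.array([-ux[1],ux[0]])
def go(lx,ly,z):
    p=L0+ux*lx/1000+uy*ly/1000
    st=arm.get_state(); d=st['ee_pos'][:2]-L0
    print('t',round(st['time_s'],2),'F',np.round(st['ft_force'],1),'lid-frame now',np.round([d@ux*1000,d@uy*1000,st['ee_pos'][2]*1000],1),'world tgt',np.round(p*1000,1))
    rel(st,p[0],p[1],z/1000,YAW-np.pi/2)
if __name__=='__main__': go(*map(float,sys.argv[1:4]))
E
python3 c.py 72 14 170
python3 -c "
from h import *
s=snap('top');print(onplane(s,[[300,130],[167,247],[461,190]],.12))
print(arm.get_state()['joint_pos'])"
```

```text
t 11.58 F [-0.5  0.2 -0.1] lid-frame now [9.000e-01 1.000e-01 2.584e+02] world tgt [622.1 199.5]
now [556.2 169.3 258.4] yaw -76.4 rotvec tool [-0.004 -0.001  0.   ] shift now axes [-13.9 -70.8  88.6] shift after turn [-13.9 -71.1  88.4]
[[ 0.78302759  0.03381815  0.12      ]
 [ 0.45755144  0.4092421   0.12      ]
 [ 0.60937444 -0.41933397  0.12      ]]
[ 2.20974483e-01  1.99085635e-01  1.71524597e+00 -8.27527284e-04
  1.22496443e+00  1.55433049e+00]
```

Request:
arm_command(plan="-2 -12 8 0 0 0; -3 -18 20 0 0 0; -3 -18 25 0 0 0; -3 -15 15 0 0 0; -2 -6 10 0 0 0; 0 0 0 0 0 0; 0 0 0 0 0 0; 0 0 0 0 0 0", fingers=1)

```text
time_s: 12.3
ee_pos: [0.6133, 0.1966, 0.1618]
eef_rot: [0.009, 0.786, -0.618, -0.007]
ft_force: [-1.0, 0.3, -0.6]
grip_width: 0.0004
```

```bash
python3 c.py 72 14 124; python3 -c "
from h import *
snap('wrist','w7')"
```

```text
t 12.3 F [-1.   0.3 -0.6] lid-frame now [ 62.8  13.2 161.8] world tgt [622.1 199.5]
now [613.3 196.6 161.8] yaw -76.4 rotvec tool [ 0.023 -0.001  0.   ] shift now axes [ -0.8 -10.1  37.6] shift after turn [-0.8 -9.2 37.8]
```

View pics/w7.png

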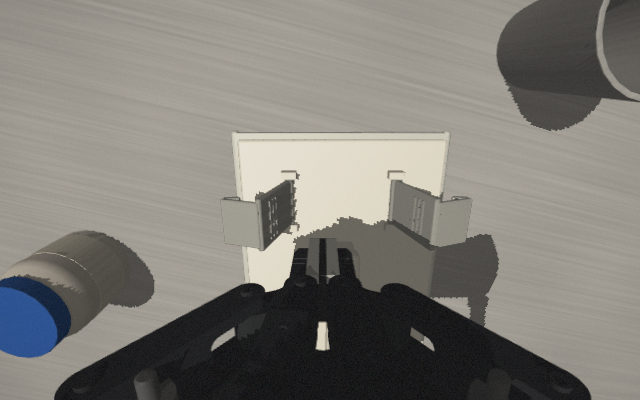

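Request:
arm_command(plan="0 -4 2 0.023 -0.001 0; 0 -4 5 0 0 0; 0 0 10 0 0 0; 0 0 0 0 0 0; 0 0 0 0 0 0")

```text
time_s: 12.77
ee_pos: [0.6218, 0.198, 0.1477]
eef_rot: [-0.002, 0.786, -0.619, 0.002]
ft_force: [0.3, -0.6, -0.4]
grip_width: -0.0002
```

```bash
python3 c.py 72 14 124
```

```text
t 12.77 F [ 0.3 -0.6 -0.4] lid-frame now [ 71.4  12.6 147.7] world tgt [622.1 199.5]
now [621.8 198.  147.7] yaw -76.4 rotvec tool [-0.005 -0.    -0.001] shift now axes [-1.4 -0.5 23.7] shift after turn [-1.4 -0.6 23.7]
```

Request:
arm_command(plan="0 0 5 0 0 0; 0 0 8 0 0 0; 0 0 6 0 0 0; 0 0 4 0 0 0; 0 0 0 0 0 0; -3 0 0 0 0 0; -4 0 0 0 0 0; -4 0 0 0 0 0; -4 0 0 0 0 0")

```text
time_s: 13.52
ee_pos: [0.618, 0.213, 0.1221]
eef_rot: [-0.001, 0.785, -0.619, 0.001]
ft_force: [-0.1, 0.5, -0.7]
grip_width: -0.0001
```

```bash
python3 c.py 72 62 124
```

```text
t 13.52 F [-0.1  0.5 -0.7] lid-frame now [ 71.2  28.1 122.1] world tgt [610.8 246.2]
now [618.  213.  122.1] yaw -76.5 rotvec tool [-0.004 -0.    -0.002] shift now axes [-33.9  -0.7  -1.9] shift after turn [-33.9  -0.8  -1.9]
```

Request:
arm_command(plan="-4 0 -1 0 0 0; -4 0 -1 0 0 0; -4 0 0 0 0 0; -4 0 0 0 0 0; -4 0 0 0 0 0; -4 0 0 0 0 0")

```text
time_s: 14.02
ee_pos: [0.6125, 0.2398, 0.1258]
eef_rot: [-0.002, 0.786, -0.619, 0.002]
ft_force: [-0.3, 0.4, 0.2]
grip_width: -0.0001
```

```bash
python3 c.py 72 62 124;python3 -c "
from h import *
snap('wrist','w8');s=snap('side');cv2.imwrite('pics/s8z.png',cv2.resize(s['image'][150:300,190:350],None,fx=4,fy=4,interpolation=cv2.INTER_CUBIC))"
```

```text
t 14.02 F [-0.3  0.4  0.2] lid-frame now [ 72.1  55.4 125.8] world tgt [610.8 246.2]
now [612.5 239.8 125.8] yaw -76.4 rotvec tool [-0.007 -0.001 -0.   ] shift now axes [-6.6  0.1  1.8] shift after turn [-6.6  0.1  1.8]
```

View pics/w8.png

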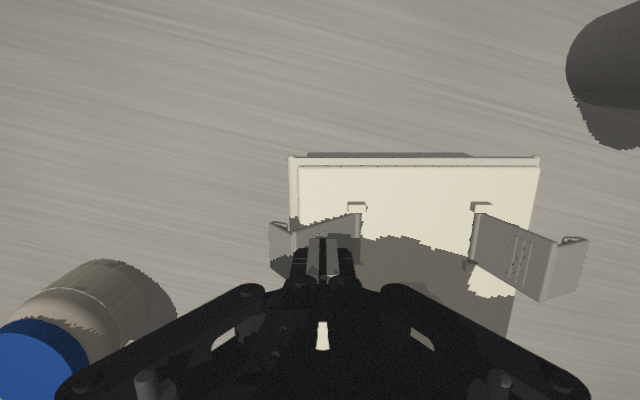

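View pics/s8z.png

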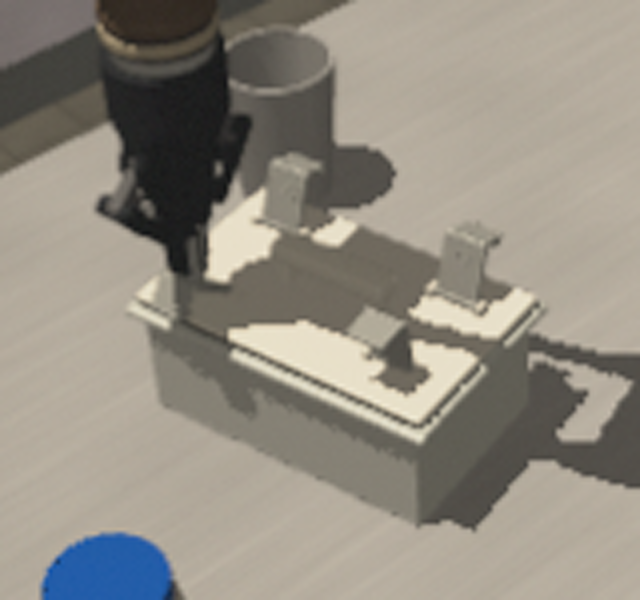

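Request:
arm_command(plan="-4 0 0 0 0 0; -4 0 1 0 0 0; -2 0 3 0 0 0; 0 0 4 0 0 0; 0 0 4 0 0 0; 0 0 0 0 0 0")

```text
time_s: 14.62
ee_pos: [0.6098, 0.251, 0.1126]
eef_rot: [-0.003, 0.786, -0.618, 0.002]
ft_force: [0.5, 0.6, 0.2]
grip_width: 0.0
```

```bash
python3 c.py 72 66 105
```

```text
t 14.62 F [0.5 0.6 0.2] lid-frame now [ 72.1  66.9 112.6] world tgt [609.9 250.1]
now [609.8 251.  112.6] yaw -76.4 rotvec tool [-0.007 -0.     0.   ] shift now axes [0.9 0.2 7.6] shift after turn [0.9 0.1 7.6]
```

Request:
arm_command(plan="0.5 0 2 -0.006 0 0; 0 0 1.5 0 0 0; 0 0 1 0 0 0; 0 0 0 0 0 0")

```text
time_s: 14.95
ee_pos: [0.6098, 0.2503, 0.1075]
eef_rot: [0.0, 0.786, -0.619, -0.0]
ft_force: [-1.0, -0.2, 2.0]
grip_width: 0.0002
```

Request:
arm_command(plan="0 0 1 0 0 0; 0 0 1 0 0 0; 0 0 0 0 0 0")

```text
time_s: 15.2
ee_pos: [0.61, 0.2504, 0.1077]
eef_rot: [0.0, 0.786, -0.619, -0.001]
ft_force: [0.8, 0.2, 0.7]
grip_width: 0.0
```

```bash
python3 c.py 72 66 105
```

```text
t 15.2 F [0.8 0.2 0.7] lid-frame now [ 72.2  66.3 107.7] world tgt [609.9 250.1]
now [610.  250.4 107.7] yaw -76.5 rotvec tool [ 0.001  0.001 -0.001] shift now axes [0.3 0.2 2.7] shift after turn [0.3 0.2 2.7]
```

Request:
arm_command(plan="0 0 2 0 0 0; 0 0 2 0 0 0")

```text
time_s: 15.37
ee_pos: [0.6104, 0.2511, 0.1061]
eef_rot: [-0.001, 0.785, -0.619, -0.001]
ft_force: [-4.5, 0.1, 9.2]
grip_width: -0.0
```

Request:
arm_command(plan="0 0 2 0 0 0; 0 0 2 0 0 0")

```text
time_s: 15.53
ee_pos: [0.6102, 0.2518, 0.105]
eef_rot: [-0.001, 0.785, -0.619, -0.001]
ft_force: [-3.2, -0.9, 7.7]
grip_width: -0.0003
```

Request:
arm_command(plan="0.5 0 2 0 0 0; 0.5 0 2 0 0 0")

```text
time_s: 15.7
ee_pos: [0.6101, 0.2519, 0.1033]
eef_rot: [-0.001, 0.785, -0.619, -0.002]
ft_force: [-2.1, 1.7, 6.6]
grip_width: 0.0002
```

Request:
arm_command(plan="0 0 2.5 0 0 0; 0 0 2.5 0 0 0")

```text
time_s: 15.87
ee_pos: [0.6101, 0.2521, 0.1024]
eef_rot: [-0.001, 0.785, -0.619, -0.002]
ft_force: [-6.0, -2.7, 15.7]
grip_width: -0.0001
```

```bash
python3 c.py 72 66 105
```

```text
t 15.87 F [-6.  -2.7 15.7] lid-frame now [ 72.8  67.9 102.4] world tgt [609.9 250.1]
now [610.1 252.1 102.4] yaw -76.5 rotvec tool [ 0.001  0.005 -0.001] shift now axes [ 1.9  0.8 -2.6] shift after turn [ 1.9  0.8 -2.6]
```

Request:
arm_command(plan="0 0 2 0 0 0")

```text
time_s: 15.95
ee_pos: [0.6101, 0.2521, 0.1026]
eef_rot: [-0.001, 0.785, -0.619, -0.002]
ft_force: [-3.8, -1.8, 8.6]
grip_width: -0.0001
```

Request:
arm_command(plan="0 0 2 0 0 0")

```text
time_s: 16.03
ee_pos: [0.6101, 0.2521, 0.1026]
eef_rot: [-0.001, 0.785, -0.619, -0.002]
ft_force: [-4.2, -0.8, 10.3]
grip_width: -0.0003
```

Request:
arm_command(plan="0 0 2.3 0 0 0")

```text
time_s: 16.12
ee_pos: [0.6101, 0.2521, 0.1025]
eef_rot: [-0.0, 0.785, -0.619, -0.002]
ft_force: [-5.3, -1.2, 12.6]
grip_width: -0.0002
```

Request:
arm_command(plan="0 0 2.9 0 0 0")

```text
time_s: 16.2
ee_pos: [0.6102, 0.2521, 0.1025]
eef_rot: [-0.0, 0.786, -0.619, -0.002]
ft_force: [-5.8, -1.6, 15.2]
grip_width: -0.0
```

Request:
arm_command(plan="0 0 3.2 0 0 0")

```text
time_s: 16.28
ee_pos: [0.6102, 0.2521, 0.1024]
eef_rot: [0.0, 0.786, -0.619, -0.003]
ft_force: [-6.7, -1.7, 16.5]
grip_width: -0.0002
```

```bash
python3 c.py 72 66 105;python3 -c "
from h import *
s=snap('side');cv2.imwrite('pics/s9z.png',cv2.resize(s['image'][170:280,200:340],None,fx=5,fy=5,interpolation=cv2.INTER_CUBIC))"
```

```text
t 16.28 F [-6.7 -1.7 16.5] lid-frame now [ 72.8  67.9 102.4] world tgt [609.9 250.1]
now [610.2 252.1 102.4] yaw -76.5 rotvec tool [ 0.003  0.004 -0.001] shift now axes [ 1.9  0.8 -2.6] shift after turn [ 1.9  0.8 -2.6]
```

View pics/s9z.png

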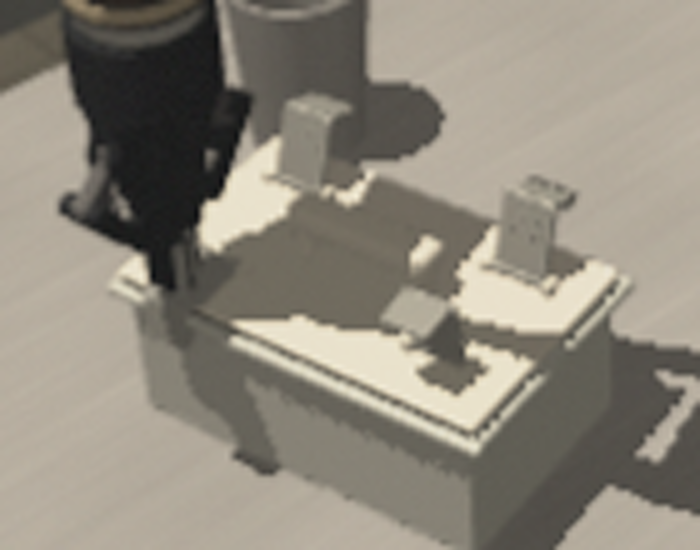

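The force peaked, dropped to 6.6 N at 103.3, then climbed steeply at 102.4, which looks like a click. I'll lift off and check the tab.

Request:
arm_command(plan="0 0 -4 0 0 0; 0 0 -12 0 0 0; 0 0 -25 0 0 0; 0 0 -35 0 0 0; 0 0 -20 0 0 0; 10 25 -5 0 0 0; 15 30 0 0 0 0; 15 30 0 0 0 0; 15 30 0 0 0 0; 10 20 0 0 0 0; 0 0 0 0 0 0; 0 0 0 0 0 0")

```text
time_s: 17.33
ee_pos: [0.4939, 0.1536, 0.2109]
eef_rot: [-0.004, 0.786, -0.618, 0.002]
ft_force: [-0.0, 0.3, -0.2]
grip_width: 0.0001
```

```bash
python3 c.py -72 -14 170;python3 -c "
from h import *
s=snap('wrist','w10');s=snap('side');cv2.imwrite('pics/s10z.png',cv2.resize(s['image'][170:280,200:340],None,fx=5,fy=5,interpolation=cv2.INTER_CUBIC))
s=snap('top');cv2.imwrite('pics/t10z.png',cv2.resize(s['image'][150:280,200:320],None,fx=4,fy=4,interpolation=cv2.INTER_CUBIC))"
```

```text
t 17.33 F [-0.   0.3 -0.2] lid-frame now [-63.4  -0.5 210.9] world tgt [488.7 138.5]
now [493.9 153.6 210.9] yaw -76.4 rotvec tool [-0.009  0.002  0.   ] shift now axes [13.6  9.  40.8] shift after turn [13.5  8.6 40.9]
```

View pics/w10.png

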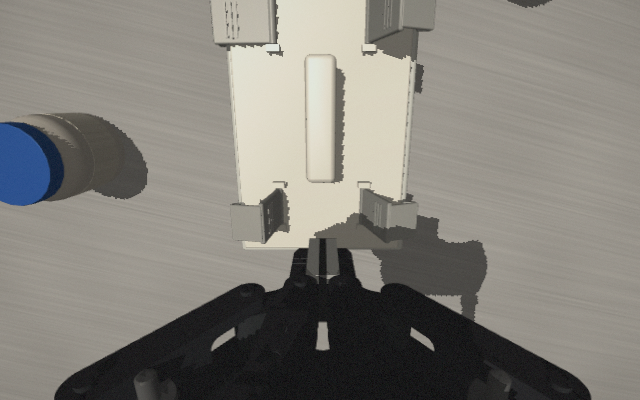

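View pics/s10z.png

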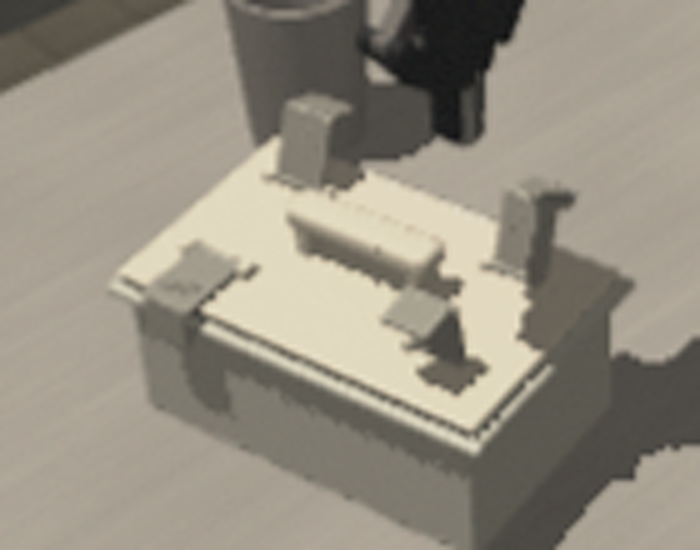

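```bash
cat > tilt.py <<'E'
from c import *
for n in ['top','side','wrist']:
    s=snap(n); C=cloud(s); X=(C[...,:2]-L0)@np.c_[ux,uy]*1000; Z=C[...,2]*1000
    def zs(x0,x1,y0,y1,lo=80,hi=112):
        m=(X[...,0]>x0)&(X[...,0]<x1)&(X[...,1]>y0)&(X[...,1]<y1)&(Z>lo)&(Z<hi)
        return m
    pl=zs(-106,106,-62,62,90,104)
    # exclude clips
    pl&=~((abs(abs(X[...,0])-72)<22)&(abs(X[...,1])>26))
    A=np.c_[X[pl],np.ones(pl.sum())]; z=Z[pl]
    for _ in range(4):
        k,_,_,_=np.linalg.lstsq(A,z,rcond=None); r=z-A@k; g=abs(r)<2.5; A,z=A[g],z[g]
    print(n,'plate n',len(z),'slope mrad x,y',np.round(k[:2]*1000,1),'z0',round(k[2],2))
    for nm,sx,sy in [('a',1,1),('b',-1,1),('c',-1,-1),('d',1,-1)]:
        m=zs(min(sx*60,sx*84),max(sx*60,sx*84),min(sy*44,sy*74),max(sy*44,sy*74),85,160)
        e=k[0]*sx*114+k[1]*sy*70+k[2]
        r=' '
        if m.sum()>5:
            P=X[m]; B=np.c_[P[:,1]*sy,np.ones(len(P))]; q=np.linalg.lstsq(B,Z[m],rcond=None)[0]
            r='tab z med %.1f n%d slope %.3f'%(np.median(Z[m]),m.sum(),q[0])
        print('  ',nm,'plate corner %.1f'%e,r)
E
python3 tilt.py
```

```text
top plate n 1021 slope mrad x,y [-4.7 -5.1] z0 98.96
   a plate corner 98.1 tab z med 104.0 n87 slope 0.016
   b plate corner 99.1  
   c plate corner 99.8 tab z med 141.9 n98 slope -1.048
   d plate corner 98.8 tab z med 140.8 n103 slope -0.613
side plate n 1177 slope mrad x,y [-1.  -6.2] z0 101.44
   a plate corner 100.9 tab z med 106.2 n75 slope -0.136
   b plate corner 101.1 tab z med 103.3 n180 slope -0.946
   c plate corner 102.0 tab z med 142.6 n82 slope -0.733
   d plate corner 101.8 tab z med 142.2 n85 slope -0.614
wrist plate n 23289 slope mrad x,y [-2.7 -5.4] z0 98.76
   a plate corner 98.1 tab z med 103.5 n1475 slope 0.015
   b plate corner 98.7 tab z med 143.8 n1274 slope -1.006
   c plate corner 99.4 tab z med 140.4 n1402 slope -0.655
   d plate corner 98.8 tab z med 140.1 n1370 slope -0.729
```

View pics/t10z.png

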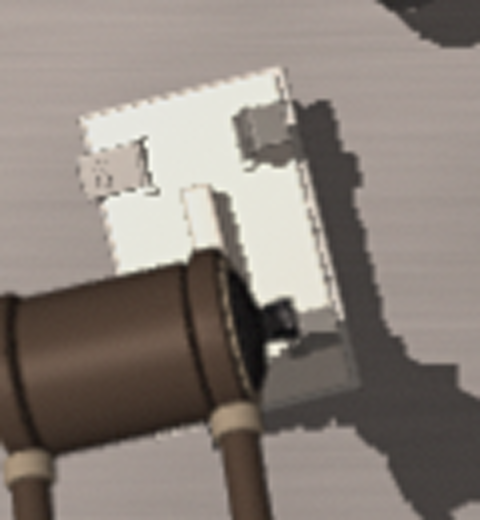

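The tab lies flat, but the lid is only about 1 mm lower at that corner. With the tab top at about 102.5, the nose would be at about z 85, so it has probably not clicked. I'll go back to the same clip and press further with less sideways load.

```bash
python3 c.py 72 66 125
```

```text
t 17.63 F [-0.5  0.   0.8] lid-frame now [-62.2   0.3 210.4] world tgt [609.9 250.1]
now [494.9 154.7 210.4] yaw -76.3 rotvec tool [-0.008  0.002  0.002] shift now axes [ -65.3 -133.6   86.5] shift after turn [ -65.7 -134.2   85.4]
```

Request:
arm_command(plan="-8 -18 0 -0.008 0.002 0.002; -15 -30 0 0 0 0; -15 -30 5 0 0 0; -14 -28 15 0 0 0; -9 -19 20 0 0 0; -3 -6 12 0 0 0; 0 0 8 0 0 0; 0 0 0 0 0 0; 0 0 0 0 0 0")

```text
time_s: 18.38
ee_pos: [0.6157, 0.2567, 0.1442]
eef_rot: [0.0, 0.787, -0.617, 0.0]
ft_force: [0.5, 0.3, 0.1]
grip_width: 0.0001
```

```bash
python3 c.py 72 66 108
```

```text
t 18.38 F [0.5 0.3 0.1] lid-frame now [ 79.2  71.1 144.2] world tgt [609.9 250.1]
now [615.7 256.7 144.2] yaw -76.2 rotvec tool [-0.    -0.     0.004] shift now axes [ 5.   7.2 36.2] shift after turn [ 5.1  7.2 36.2]
```

Request:
arm_command(plan="2.5 3.5 8 0 0 0.004; 2.5 3.5 10 0 0 0; 0 0 8 0 0 0; 0 0 5 0 0 0; 0 0 0 0 0 0")

```text
time_s: 18.8
ee_pos: [0.6083, 0.2477, 0.1128]
eef_rot: [-0.0, 0.785, -0.619, 0.001]
ft_force: [0.2, -0.0, -0.6]
grip_width: -0.0001
```

```bash
python3 c.py 72 66 104
```

```text
t 18.8 F [ 0.2 -0.  -0.6] lid-frame now [ 69.9  64.  112.8] world tgt [609.9 250.1]
now [608.3 247.7 112.8] yaw -76.5 rotvec tool [-0.001 -0.001 -0.002] shift now axes [-2.  -2.   8.8] shift after turn [-2.  -2.1  8.8]
```

Request:
arm_command(plan="-2 -1 3 0 0 0; -0.5 -1 3 0 0 0; 0 0 1.5 0 0 0; 0 0 0 0 0 0")

```text
time_s: 19.13
ee_pos: [0.6101, 0.2505, 0.1054]
eef_rot: [-0.001, 0.785, -0.62, 0.001]
ft_force: [-0.1, 0.8, 1.2]
grip_width: -0.0001
```

Request:
arm_command(plan="0 0 2 0 0 0; 0 0 2 0 0 0; 0 0 2 0 0 0")

```text
time_s: 19.38
ee_pos: [0.6109, 0.2509, 0.1025]
eef_rot: [-0.001, 0.785, -0.619, 0.001]
ft_force: [-5.5, -2.8, 13.6]
grip_width: 0.0
```

Request:
arm_command(plan="0 0.4 3 0 0 0; 0 0.4 3 0 0 0")

```text
time_s: 19.55
ee_pos: [0.6109, 0.2509, 0.1025]
eef_rot: [-0.001, 0.785, -0.619, 0.001]
ft_force: [-5.2, -2.1, 11.6]
grip_width: 0.0001
```

Request:
arm_command(plan="0 0 3.3 0 0 0; 0 0 3.5 0 0 0")

```text
time_s: 19.72
ee_pos: [0.6109, 0.2509, 0.1025]
eef_rot: [-0.0, 0.785, -0.619, 0.001]
ft_force: [-6.3, -1.9, 15.0]
grip_width: 0.0002
```

Request:
arm_command(plan="0 0 3.8 0 0 0")

```text
time_s: 19.8
ee_pos: [0.611, 0.2509, 0.1024]
eef_rot: [0.0, 0.785, -0.619, 0.001]
ft_force: [-7.1, -2.9, 16.7]
grip_width: -0.0001
```

Request:
arm_command(plan="0 0 4.1 0 0 0")

```text
time_s: 19.88
ee_pos: [0.611, 0.2509, 0.1022]
eef_rot: [0.001, 0.785, -0.619, 0.001]
ft_force: [-5.5, -1.6, 12.9]
grip_width: 0.0004
```

Request:
arm_command(plan="0 0 3.6 0 0 0")

```text
time_s: 19.97
ee_pos: [0.611, 0.2509, 0.1021]
eef_rot: [0.001, 0.785, -0.619, 0.001]
ft_force: [-6.2, -1.9, 12.6]
grip_width: -0.0002
```

Request:
arm_command(plan="0 0 3.6 0 0 0")

```text
time_s: 20.05
ee_pos: [0.611, 0.2509, 0.102]
eef_rot: [0.002, 0.786, -0.619, 0.001]
ft_force: [-6.5, -2.0, 14.8]
grip_width: -0.0004
```

Request:
arm_command(plan="0 0 3.8 0 0 0")

```text
time_s: 20.13
ee_pos: [0.611, 0.251, 0.102]
eef_rot: [0.002, 0.786, -0.619, 0.001]
ft_force: [-6.5, -2.0, 16.1]
grip_width: 0.0002
```

Request:
arm_command(plan="0 0 4.2 0 0 0")

```text
time_s: 20.22
ee_pos: [0.611, 0.2509, 0.101]
eef_rot: [0.002, 0.786, -0.619, 0.0]
ft_force: [-4.8, -1.5, 9.6]
grip_width: -0.0002
```

Request:
arm_command(plan="0 0 4.5 0 0 0")

```text
time_s: 20.3
ee_pos: [0.611, 0.251, 0.0999]
eef_rot: [0.002, 0.786, -0.619, 0.0]
ft_force: [-6.7, -2.1, 18.2]
grip_width: -0.0001
```

```bash
python3 c.py 72 66 104
```

```text
t 20.3 F [-6.7 -2.1 18.2] lid-frame now [73.4 66.6 99.9] world tgt [609.9 250.1]
now [611.  251.   99.9] yaw -76.4 rotvec tool [ 0.003 -0.004 -0.001] shift now axes [ 0.6  1.4 -4. ] shift after turn [ 0.6  1.4 -4.1]
```

That was the real click: z went from 102.0 to 99.9 and the force fell to 9.6 N before rising to 18. Now I lift off, check, and go to the diagonal clip.

Request:
arm_command(plan="0 0 -4 0 0 0; 0 0 -12 0 0 0; 0 0 -25 0 0 0; 0 0 -25 0 0 0; 6 12 -5 0 0 0; 12 20 0 0 0 0; 15 28 0 0 0 0; 15 28 0 0 0 0; 14 26 0 0 0 0; 8 16 0 0 0 0; 2 5 0 0 0 0; 0 0 0 0 0 0; 0 0 0 0 0 0")

```text
time_s: 21.38
ee_pos: [0.4986, 0.149, 0.1838]
eef_rot: [-0.005, 0.786, -0.618, 0.006]
ft_force: [-0.2, 0.1, 0.1]
grip_width: -0.0002
```

```bash
python3 c.py -72 -14 150; python3 tilt.py
```

```text
t 21.38 F [-0.2  0.1  0.1] lid-frame now [-59.9  -6.1 183.8] world tgt [488.7 138.5]
now [498.6 149.  183.8] yaw -76.3 rotvec tool [-0.015 -0.003  0.001] shift now axes [ 7.8 12.6 33.6] shift after turn [ 7.9 12.1 33.8]
top plate n 961 slope mrad x,y [ -3.3 -20.7] z0 98.28
   a plate corner 96.5 tab z med 101.9 n88 slope -0.013
   b plate corner 97.2  
   c plate corner 100.1 tab z med 140.2 n79 slope -1.161
   d plate corner 99.3 tab z med 140.5 n105 slope -0.820
side plate n 1216 slope mrad x,y [ -5.4 -18.7] z0 101.15
   a plate corner 99.2 tab z med 104.3 n77 slope -0.031
   b plate corner 100.5 tab z med 103.0 n181 slope -0.893
   c plate corner 103.1 tab z med 143.2 n82 slope -0.656
   d plate corner 101.8 tab z med 141.4 n75 slope -0.665
wrist plate n 26916 slope mrad x,y [ -6.1 -17.4] z0 98.38
   a plate corner 96.5 tab z med 101.9 n1645 slope -0.008
   b plate corner 97.9 tab z med 142.9 n1629 slope -1.060
   c plate corner 100.3 tab z med 141.1 n1742 slope -0.795
   d plate corner 98.9 tab z med 139.8 n1332 slope -0.883
```

The tilt is now about 18 mrad in y and 6 in x, which matches one hooked clip. On to the diagonal clip (−x −y).

Request:
arm_command(plan="4 6 8 -0.015 -0.003 0.001; 3.5 5.5 10 0 0 0; 0 0 12 0 0 0; 0 0 5 0 0 0; 0 0 0 0 0 0; 0 0 0 0 0 0")

```text
time_s: 22.03
ee_pos: [0.4902, 0.1397, 0.1435]
eef_rot: [0.001, 0.787, -0.617, -0.002]
ft_force: [-0.3, 0.0, 0.5]
grip_width: -0.0001
```

```bash
python3 c.py -72 -14 125
```

```text
t 22.03 F [-0.3  0.   0.5] lid-frame now [-70.3 -13.1 143.5] world tgt [488.7 138.5]
now [490.2 139.7 143.5] yaw -76.2 rotvec tool [0.004 0.001 0.003] shift now axes [ 0.9  1.7 18.5] shift after turn [ 0.9  1.7 18.5]
```

Request:
arm_command(plan="0 1.5 5 0.004 0.001 0.003; 0 0 6 0 0 0; 0 0 5 0 0 0; 0 0 0 0 0 0; 4 0 0 0 0 0; 4 0 0 0 0 0; 4 0 0 0 0 0; 4 0 0 0 0 0; 4 0 0 0 0 0; 4 0 0 0 0 0; 4 0 0 0 0 0")

```text
time_s: 22.95
ee_pos: [0.497, 0.1101, 0.1272]
eef_rot: [-0.001, 0.786, -0.618, 0.001]
ft_force: [0.3, 0.5, 0.1]
grip_width: -0.0003
```

```bash
python3 c.py -72 -66 125
```

```text
t 22.95 F [0.3 0.5 0.1] lid-frame now [-70.6 -43.5 127.2] world tgt [500.9  87.9]
now [497.  110.1 127.2] yaw -76.3 rotvec tool [-0.004 -0.     0.001] shift now axes [22.5  1.5  2.2] shift after turn [22.5  1.4  2.2]
```

Request:
arm_command(plan="4 0.5 0 0 0 0; 4 0.5 0.5 0 0 0; 4 0.5 0.5 0 0 0; 4 0 1 0 0 0; 4 0 2 0 0 0; 2 0 4 0 0 0; 0 0 4 0 0 0; 0 0 4 0 0 0; 0 0 1.5 0 0 0; 0 0 0 0 0 0")

```text
time_s: 23.78
ee_pos: [0.5023, 0.0844, 0.1084]
eef_rot: [-0.002, 0.786, -0.619, 0.002]
ft_force: [-0.9, -0.4, 3.5]
grip_width: 0.0
```

```bash
python3 c.py -72 -66 105; python3 -c "
from h import *
s=snap('side');cv2.imwrite('pics/s11z.png',cv2.resize(s['image'][150:280,200:360],None,fx=4.5,fy=4.5,interpolation=cv2.INTER_CUBIC))"
```

```text
t 23.78 F [-0.9 -0.4  3.5] lid-frame now [-71.6 -69.8 108.4] world tgt [500.9  87.9]
now [502.3  84.4 108.4] yaw -76.4 rotvec tool [-0.005 -0.001 -0.001] shift now axes [-3.8  0.5  3.4] shift after turn [-3.8  0.4  3.4]
```

View pics/s11z.png

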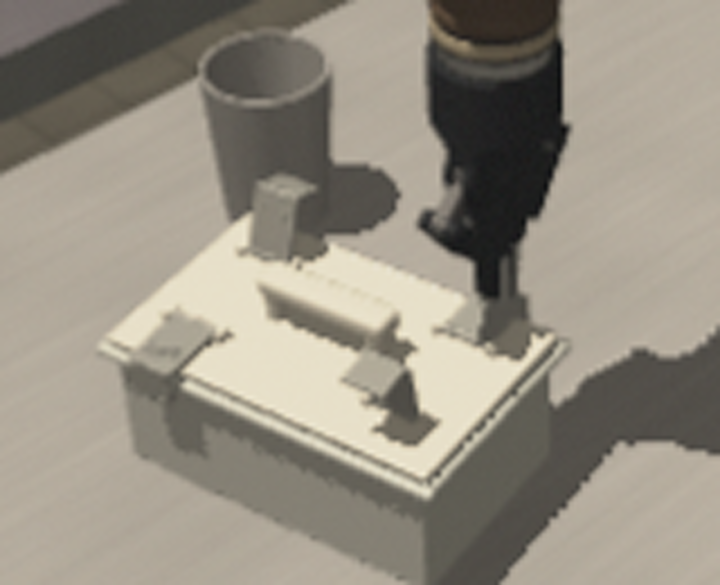

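Request:
arm_command(plan="-2 0 -1 -0.005 0 0; -2 0 1 0 0 0; 0 0 1 0 0 0")

```text
time_s: 24.08
ee_pos: [0.5013, 0.089, 0.1078]
eef_rot: [0.001, 0.786, -0.618, 0.0]
ft_force: [-0.7, -1.4, 4.2]
grip_width: 0.0003
```

Request:
arm_command(plan="0 0 2 0 0 0; 0 0 2 0 0 0; 0 0 2 0 0 0")

```text
time_s: 24.33
ee_pos: [0.5016, 0.0883, 0.1061]
eef_rot: [0.002, 0.787, -0.617, 0.001]
ft_force: [-5.5, -1.4, 16.2]
grip_width: -0.0002
```

```bash
python3 c.py -72 -66 105
```

```text
t 24.33 F [-5.5 -1.4 16.2] lid-frame now [-71.2 -65.8 106.1] world tgt [500.9  87.9]
now [501.6  88.3 106.1] yaw -76.3 rotvec tool [ 0.003 -0.004  0.003] shift now axes [0.2 0.8 1.1] shift after turn [0.2 0.8 1.1]
```

Request:
arm_command(plan="0 0 2 0 0 0")

```text
time_s: 24.42
ee_pos: [0.5017, 0.0883, 0.1062]
eef_rot: [0.003, 0.787, -0.617, 0.0]
ft_force: [-4.5, -0.8, 14.1]
grip_width: 0.0002
```

Request:
arm_command(plan="0 0 2 0 0 0")

```text
time_s: 24.5
ee_pos: [0.5016, 0.0883, 0.1062]
eef_rot: [0.003, 0.787, -0.617, 0.0]
ft_force: [-5.2, -0.6, 13.4]
grip_width: -0.0001
```

Request:
arm_command(plan="0 0 2.2 0 0 0")

```text
time_s: 24.58
ee_pos: [0.5017, 0.0883, 0.1062]
eef_rot: [0.004, 0.787, -0.617, 0.0]
ft_force: [-6.1, -1.4, 14.7]
grip_width: -0.0003
```

Request:
arm_command(plan="0 0 2.2 0 0 0")

```text
time_s: 24.67
ee_pos: [0.5017, 0.0883, 0.1062]
eef_rot: [0.004, 0.787, -0.617, -0.0]
ft_force: [-6.1, -1.9, 16.0]
grip_width: -0.0002
```

Request:
arm_command(plan="0 0 2.6 0 0 0")

```text
time_s: 24.75
ee_pos: [0.5017, 0.0882, 0.1055]
eef_rot: [0.005, 0.787, -0.616, -0.0]
ft_force: [-4.2, -3.0, 12.9]
grip_width: -0.0
```

Request:
arm_command(plan="0 0 2.9 0 0 0")

```text
time_s: 24.83
ee_pos: [0.5018, 0.0879, 0.1045]
eef_rot: [0.005, 0.788, -0.616, 0.0]
ft_force: [-4.0, -2.4, 10.8]
grip_width: 0.0001
```

Request:
arm_command(plan="0 0 2.9 0 0 0")

```text
time_s: 24.92
ee_pos: [0.5017, 0.0877, 0.1031]
eef_rot: [0.006, 0.788, -0.616, 0.0]
ft_force: [-2.7, -1.8, 9.5]
grip_width: -0.0001
```

```bash
python3 c.py -72 -66 105; python3 -c "
from h import *
s=snap('side');cv2.imwrite('pics/s12z.png',cv2.resize(s['image'][150:280,200:360],None,fx=4.5,fy=4.5,interpolation=cv2.INTER_CUBIC));snap('wrist','w12')"
```

```text
t 24.92 F [-2.7 -1.8  9.5] lid-frame now [-71.3 -66.4 103.1] world tgt [500.9  87.9]
now [501.7  87.7 103.1] yaw -76.0 rotvec tool [ 0.009 -0.007  0.006] shift now axes [-0.4  0.7 -1.9] shift after turn [-0.4  0.7 -1.9]
```

View pics/s12z.png

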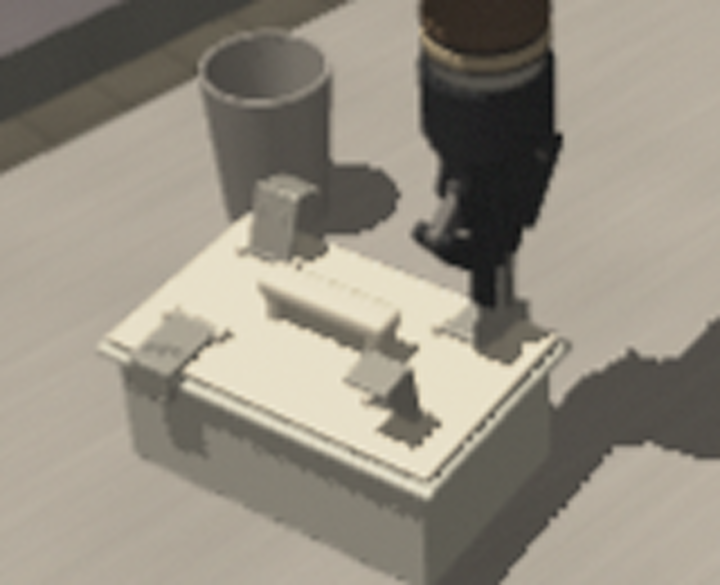

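View pics/w12.png

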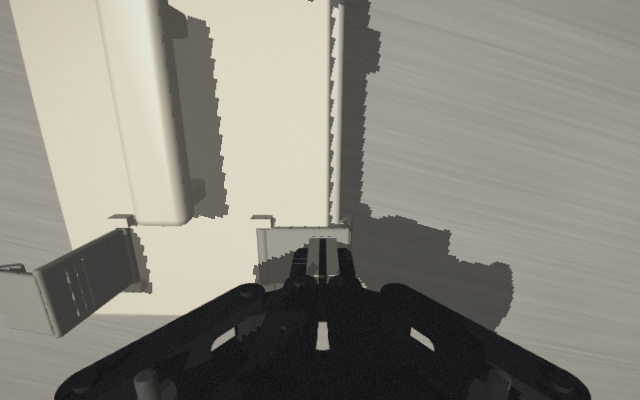

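It got past the rim's top edge. The tab is nearly flat, so I'll press on.

Request:
arm_command(plan="0 0 2 0 0 0")

```text
time_s: 25.1
ee_pos: [0.5017, 0.0877, 0.1025]
eef_rot: [0.006, 0.788, -0.616, 0.0]
ft_force: [-3.8, -1.0, 8.2]
grip_width: -0.0001
```

Request:
arm_command(plan="0 0 2.2 0 0 0")

```text
time_s: 25.18
ee_pos: [0.5018, 0.0876, 0.1021]
eef_rot: [0.006, 0.788, -0.616, -0.0]
ft_force: [-5.7, -1.3, 15.1]
grip_width: -0.0002
```

Request:
arm_command(plan="0 0 2.5 0 0 0")

```text
time_s: 25.27
ee_pos: [0.5019, 0.0877, 0.1017]
eef_rot: [0.007, 0.788, -0.616, -0.0]
ft_force: [-2.4, -1.3, 4.7]
grip_width: 0.0
```

Request:
arm_command(plan="0 0 2.7 0 0 0")

```text
time_s: 25.35
ee_pos: [0.5018, 0.0876, 0.1007]
eef_rot: [0.007, 0.788, -0.615, -0.0]
ft_force: [-3.7, -0.6, 11.9]
grip_width: 0.0
```

Request:
arm_command(plan="0 0 2.4 0 0 0")

```text
time_s: 25.43
ee_pos: [0.5019, 0.0876, 0.1004]
eef_rot: [0.007, 0.788, -0.615, -0.001]
ft_force: [-5.5, -1.6, 16.9]
grip_width: 0.0001
```

Request:
arm_command(plan="0 0 2.6 0 0 0")

```text
time_s: 25.52
ee_pos: [0.5019, 0.0876, 0.1002]
eef_rot: [0.008, 0.789, -0.615, -0.001]
ft_force: [-6.3, -0.5, 17.9]
grip_width: 0.0002
```

Request:
arm_command(plan="0 0 -4 0 0 0; 0 0 -12 0.01 -0.006 0.008; 0 0 -25 0 0 0; 0 0 -20 0 0 0; -12 0 0 0 0 0; -22 0 0 0 0 0; -22 0 0 0 0 0; -15 0 0 0 0 0; -6 0 0 0 0 0; 0 0 0 0 0 0; 0 0 0 0 0 0")

```text
time_s: 26.43
ee_pos: [0.4814, 0.1693, 0.1644]
eef_rot: [-0.001, 0.785, -0.619, -0.0]
ft_force: [-0.5, -0.7, -0.8]
grip_width: 0.0002
```

```bash
python3 c.py -72 14 140; python3 tilt.py
```

```text
t 26.43 F [-0.5 -0.7 -0.8] lid-frame now [-71.9  17.7 164.4] world tgt [482.1 165.7]
now [481.4 169.3 164.4] yaw -76.6 rotvec tool [-0.001  0.002 -0.003] shift now axes [ 3.8  0.1 24.4] shift after turn [ 3.7  0.1 24.4]
top plate n 1121 slope mrad x,y [ 1.2 -3.6] z0 96.91
   a plate corner 96.8 tab z med 102.1 n88 slope -0.002
   b plate corner 96.5  
   c plate corner 97.0 tab z med 101.9 n90 slope 0.061
   d plate corner 97.3 tab z med 138.1 n98 slope -0.436
side plate n 1188 slope mrad x,y [ 4.2 -5. ] z0 99.56
   a plate corner 99.7 tab z med 104.0 n76 slope -0.088
   b plate corner 98.7 tab z med 101.7 n163 slope -0.899
   c plate corner 99.4 tab z med 104.6 n67 slope -0.012
   d plate corner 100.4 tab z med 139.6 n89 slope -0.643
wrist plate n 30803 slope mrad x,y [ 2.3 -0.4] z0 96.72
   a plate corner 97.0 tab z med 101.7 n211 slope -0.008
   b plate corner 96.4 tab z med 141.5 n2036 slope -1.034
   c plate corner 96.5 tab z med 101.5 n1323 slope 0.001
   d plate corner 97.0 tab z med 96.6 n245 slope -0.226
```

The plate is level and about 2.2 mm lower, and tabs a and c stand at the same height, so both are hooked. Next is the −x +y clip.

Request:
arm_command(plan="3 0 6 0 0.002 0; 0.7 0 10 0 0 0; 0 0 10 0 0 0; 0 0 6 0 0 0; 0 0 6 0 0 0; 0 0 0 0 0 0; -4 0 0 0 0 0; -4 0 0 0 0 0; -4 0 0 0 0 0; -4 0 0 0 0 0; -4 0 0 0 0 0")

```text
time_s: 27.5
ee_pos: [0.4779, 0.1821, 0.1207]
eef_rot: [0.001, 0.783, -0.622, -0.0]
ft_force: [-0.3, -0.4, 0.2]
grip_width: 0.0
```

```bash
python3 c.py -72 66 125
```

```text
t 27.5 F [-0.3 -0.4  0.2] lid-frame now [-72.2  30.9 120.7] world tgt [469.9 216.2]
now [477.9 182.1 120.7] yaw -77.0 rotvec tool [ 0.002 -0.001 -0.01 ] shift now axes [-35.1   0.1  -4.3] shift after turn [-35.1  -0.2  -4.3]
```

Request:
arm_command(plan="-4 0 -1 0 0 -0.01; -4 0 -1 0 0 0; -4 0 -1 0 0 0; -4 0 0 0 0 0; -4 0 0 0 0 0; -4 0 0 0 0 0; -4 0 1 0 0 0; -4 0 2 0 0 0; 0 0 4 0 0 0; 0 0 4 0 0 0; 0 0 0 0 0 0")

```text
time_s: 28.42
ee_pos: [0.4704, 0.219, 0.1138]
eef_rot: [-0.001, 0.787, -0.617, 0.001]
ft_force: [0.2, -0.9, 0.4]
grip_width: -0.0003
```

```bash
python3 c.py -72 66 105
```

```text
t 28.42 F [ 0.2 -0.9  0.4] lid-frame now [-70.9  68.6 113.8] world tgt [469.9 216.2]
now [470.4 219.  113.8] yaw -76.2 rotvec tool [-0.002 -0.     0.004] shift now axes [2.6 1.1 8.8] shift after turn [2.6 1.1 8.8]
```

Request:
arm_command(plan="1.5 1 3 -0.002 0 0.004; 1 0 2 0 0 0; 0 0 1.5 0 0 0; 0 0 1 0 0 0")

```text
time_s: 28.75
ee_pos: [0.47, 0.216, 0.1055]
eef_rot: [0.0, 0.785, -0.619, -0.0]
ft_force: [-2.1, 2.2, 6.5]
grip_width: -0.0002
```

Request:
arm_command(plan="0 0 1.8 0 0 0; 0 0 1.8 0 0 0")

```text
time_s: 28.92
ee_pos: [0.4699, 0.2165, 0.1036]
eef_rot: [-0.0, 0.785, -0.62, -0.001]
ft_force: [-1.9, -0.2, 5.8]
grip_width: -0.0003
```

```bash
python3 c.py -72 66 105
```

```text
t 28.92 F [-1.9 -0.2  5.8] lid-frame now [-71.9  66.3 103.6] world tgt [469.9 216.2]
now [469.9 216.5 103.6] yaw -76.6 rotvec tool [ 0.002  0.002 -0.003] shift now axes [ 0.3  0.1 -1.4] shift after turn [ 0.3  0.1 -1.4]
```

Request:
arm_command(plan="0 0 2 0 0 0")

```text
time_s: 29.0
ee_pos: [0.4699, 0.2167, 0.1024]
eef_rot: [-0.0, 0.785, -0.62, -0.002]
ft_force: [-2.6, -0.5, 7.9]
grip_width: -0.0002
```

Request:
arm_command(plan="0 0 2 0 0 0")

```text
time_s: 29.08
ee_pos: [0.4701, 0.2169, 0.1012]
eef_rot: [-0.0, 0.785, -0.62, -0.002]
ft_force: [1.2, -0.3, 0.3]
grip_width: 0.0003
```

Request:
arm_command(plan="0 0 2.1 0 0 0")

```text
time_s: 29.17
ee_pos: [0.4703, 0.2169, 0.0999]
eef_rot: [-0.0, 0.784, -0.62, -0.002]
ft_force: [-3.2, -0.9, 13.2]
grip_width: 0.0
```

Request:
arm_command(plan="0 0 2.2 0 0 0")

```text
time_s: 29.25
ee_pos: [0.4704, 0.217, 0.0995]
eef_rot: [-0.0, 0.784, -0.62, -0.002]
ft_force: [-7.6, -2.0, 21.2]
grip_width: -0.0001
```

Clicked: the force fell to 0.3 N, then climbed hard at 99.5. On to the last clip (+x −y).

Request:
arm_command(plan="0 0 -4 0 0 0; 0 0 -12 0 0 0; 0 0 -25 0 0 0; 0 0 -25 0 0 0; 6 -12 -5 0 0 0; 12 -22 0 0 0 0; 16 -30 0 0 0 0; 16 -30 0 0 0 0; 14 -25 0 0 0 0; 10 -15 0 0 0 0; 4 -5 0 0 0 0; 0 0 0 0 0 0; 0 0 0 0 0 0")

```text
time_s: 30.33
ee_pos: [0.6283, 0.1682, 0.1697]
eef_rot: [0.002, 0.784, -0.62, -0.002]
ft_force: [0.2, -0.3, -0.1]
grip_width: -0.0001
```

```bash
python3 c.py 72 -14 145; python3 tilt.py
```

```text
t 30.33 F [ 0.2 -0.3 -0.1] lid-frame now [ 70.7 -17.9 169.7] world tgt [628.7 172.3]
now [628.3 168.2 169.7] yaw -76.7 rotvec tool [ 0.005  0.001 -0.005] shift now axes [-3.9 -1.4 24.7] shift after turn [-3.9 -1.3 24.7]
top plate n 632 slope mrad x,y [ 0.8 -1. ] z0 96.74
   a plate corner 96.8 tab z med 101.2 n63 slope -0.037
   b plate corner 96.6  
   c plate corner 96.7 tab z med 101.7 n92 slope 0.035
   d plate corner 96.9 tab z med 137.0 n50 slope -0.963
side plate n 1328 slope mrad x,y [ 4.4 -2.9] z0 99.39
   a plate corner 99.7 tab z med 104.1 n72 slope -0.032
   b plate corner 98.7 tab z med 103.9 n82 slope -0.013
   c plate corner 99.1 tab z med 104.7 n65 slope 0.033
   d plate corner 100.1 tab z med 139.2 n80 slope -0.656
wrist plate n 12036 slope mrad x,y [ 2.6 -2.1] z0 96.55
   a plate corner 96.7 tab z med 101.6 n1284 slope 0.011
   b plate corner 96.1  
   c plate corner 96.4  
   d plate corner 97.0 tab z med 137.6 n2112 slope -0.598
```

Request:
arm_command(plan="-2 -0.7 6 0.005 0.001 -0.005; -1.9 -0.6 10 0 0 0; 0 0 10 0 0 0; 0 0 10 0 0 0; 0 0 6 0 0 0; 0 0 0 0 0 0; 4 0 0 0 0 0; 4 0 0 0 0 0; 4 0 0 0 0 0; 4 0 0 0 0 0; 4 0 0 0 0 0")

```text
time_s: 31.4
ee_pos: [0.6281, 0.155, 0.1224]
eef_rot: [0.001, 0.788, -0.616, -0.002]
ft_force: [-0.4, 0.5, 0.7]
grip_width: -0.0006
```

```bash
python3 c.py 72 -66 125
```

```text
t 31.4 F [-0.4  0.5  0.7] lid-frame now [ 67.4 -30.7 122.4] world tgt [640.9 121.8]
now [628.1 155.  122.4] yaw -76.0 rotvec tool [0.004 0.001 0.007] shift now axes [35.3 -4.4 -2.7] shift after turn [35.3 -4.6 -2.6]
```

Request:
arm_command(plan="4 -1.5 -0.5 0.004 0 0.007; 4 -1.5 -0.5 0 0 0; 4 -1.5 -0.5 0 0 0; 4 0 0 0 0 0; 4 0 0 0 0 0; 4 0 0 0 0 0; 4 0 1 0 0 0; 3 0 2 0 0 0; 0 0 4 0 0 0; 0 0 4 0 0 0; 0 0 0 0 0 0")

```text
time_s: 32.32
ee_pos: [0.6433, 0.1206, 0.1143]
eef_rot: [-0.002, 0.785, -0.62, 0.001]
ft_force: [0.5, -0.5, 1.0]
grip_width: 0.0
```

```bash
python3 c.py 72 -66 105
```

```text
t 32.32 F [ 0.5 -0.5  1. ] lid-frame now [ 74.1 -67.7 114.3] world tgt [640.9 121.8]
now [643.3 120.6 114.3] yaw -76.6 rotvec tool [-0.005 -0.    -0.004] shift now axes [-1.7  2.1  9.3] shift after turn [-1.7  2.1  9.3]
```

Request:
arm_command(plan="-1 1.5 3 -0.005 0 -0.004; -0.5 0.5 3 0 0 0; 0 0 2 0 0 0")

```text
time_s: 32.57
ee_pos: [0.6412, 0.1218, 0.1062]
eef_rot: [0.0, 0.786, -0.618, 0.0]
ft_force: [-2.7, -1.6, 10.3]
grip_width: -0.0001
```

Request:
arm_command(plan="0 0 2 0 0 0; 0 0 2 0 0 0")

```text
time_s: 32.73
ee_pos: [0.6413, 0.1216, 0.1053]
eef_rot: [0.001, 0.787, -0.617, 0.0]
ft_force: [-4.4, -1.1, 11.4]
grip_width: -0.0
```

Request:
arm_command(plan="0 0 2.2 0 0 0")

```text
time_s: 32.82
ee_pos: [0.6413, 0.1216, 0.1052]
eef_rot: [0.002, 0.787, -0.617, 0.0]
ft_force: [-4.8, -1.0, 12.6]
grip_width: 0.0003
```

Request:
arm_command(plan="0 0 2.4 0 0 0")

```text
time_s: 32.9
ee_pos: [0.6413, 0.1216, 0.1053]
eef_rot: [0.002, 0.787, -0.617, 0.0]
ft_force: [-4.2, -1.3, 11.2]
grip_width: 0.0001
```

```bash
python3 c.py 72 -66 105
```

```text
t 32.9 F [-4.2 -1.3 11.2] lid-frame now [ 72.4 -66.3 105.3] world tgt [640.9 121.8]
now [641.3 121.6 105.3] yaw -76.2 rotvec tool [ 0.003 -0.003  0.004] shift now axes [-0.3  0.4  0.3] shift after turn [-0.3  0.4  0.3]
```

Request:
arm_command(plan="0 0 2.7 0 0 0")

```text
time_s: 32.98
ee_pos: [0.6413, 0.1215, 0.1049]
eef_rot: [0.003, 0.787, -0.617, 0.0]
ft_force: [-5.4, -1.4, 10.8]
grip_width: -0.0002
```

Request:
arm_command(plan="0 0 3 0 0 0")

```text
time_s: 33.07
ee_pos: [0.6413, 0.1214, 0.1039]
eef_rot: [0.003, 0.787, -0.616, 0.001]
ft_force: [-2.2, -2.0, 6.0]
grip_width: -0.0003
```

Request:
arm_command(plan="0 0 3.3 0 0 0")

```text
time_s: 33.15
ee_pos: [0.6414, 0.1212, 0.1025]
eef_rot: [0.003, 0.788, -0.616, 0.001]
ft_force: [-3.1, -2.0, 11.0]
grip_width: 0.0003
```

Request:
arm_command(plan="0 0 3.3 0 0 0")

```text
time_s: 33.23
ee_pos: [0.6419, 0.1213, 0.1005]
eef_rot: [0.003, 0.788, -0.616, 0.001]
ft_force: [-1.5, -1.1, 9.5]
grip_width: 0.0
```

Request:
arm_command(plan="0 0 2.2 0 0 0")

```text
time_s: 33.32
ee_pos: [0.6421, 0.1213, 0.1002]
eef_rot: [0.003, 0.788, -0.616, 0.002]
ft_force: [-5.2, -2.4, 13.3]
grip_width: 0.0001
```

Request:
arm_command(plan="0 0 2.4 0 0 0")

```text
time_s: 33.4
ee_pos: [0.642, 0.1213, 0.1001]
eef_rot: [0.003, 0.788, -0.616, 0.001]
ft_force: [-4.8, -1.9, 14.4]
grip_width: -0.0003
```

Request:
arm_command(plan="0 0 2.8 0 0 0")

```text
time_s: 33.48
ee_pos: [0.6421, 0.1214, 0.1]
eef_rot: [0.004, 0.788, -0.615, 0.001]
ft_force: [-6.0, -1.4, 14.6]
grip_width: -0.0001
```

The z reading is 100.0 and stiff, the same as the other clips after clicking. I'll lift well clear and check all four.

Request:
arm_command(plan="0 0 -4 0 0 0; 0 0 -12 0 0 0; 0 0 -25 0 0 0; 0 0 -30 0 0 0; 20 0 -25 0 0 0; 35 10 -10 0 0 0; 38 12 0 0 0 0; 38 12 0 0 0 0; 35 10 0 0 0 0; 20 5 0 0 0 0; 0 0 0 0 0 0; 0 0 0 0 0 0")

```text
time_s: 34.48
ee_pos: [0.6416, -0.0736, 0.2162]
eef_rot: [0.002, 0.791, -0.612, 0.004]
ft_force: [-0.3, 1.2, 0.2]
grip_width: 0.0001
```

```bash
python3 tilt.py; python3 c.py 0 0 120; python3 m.py | grep -E 'top|side|rim'; python3 -c "
from h import *
s=snap('side');cv2.imwrite('pics/s20z.png',cv2.resize(s['image'][150:280,200:360],None,fx=4.5,fy=4.5,interpolation=cv2.INTER_CUBIC));s=snap('top','t20')
cv2.imwrite('pics/t20z.png',cv2.resize(s['image'][150:280,200:320],None,fx=4.5,fy=4.5,interpolation=cv2.INTER_CUBIC))"
```

```text
top plate n 1519 slope mrad x,y [-0.9 -2. ] z0 96.49
   a plate corner 96.2 tab z med 102.0 n85 slope 0.025
   b plate corner 96.4 tab z med 101.8 n90 slope -0.009
   c plate corner 96.7 tab z med 101.4 n90 slope 0.007
   d plate corner 96.5 tab z med 101.8 n89 slope 0.024
side plate n 1348 slope mrad x,y [ 2.  -3.3] z0 99.18
   a plate corner 99.2 tab z med 104.3 n72 slope -0.069
   b plate corner 98.7 tab z med 104.2 n81 slope -0.051
   c plate corner 99.2 tab z med 104.3 n69 slope 0.003
   d plate corner 99.6 tab z med 104.5 n56 slope -0.033
wrist plate n 14809 slope mrad x,y [0.3 1.1] z0 96.54
   a plate corner 96.7  
   b plate corner 96.6 tab z med 101.5 n310 slope -0.017
   c plate corner 96.4 tab z med 101.5 n660 slope 0.002
   d plate corner 96.5 tab z med 101.5 n1023 slope 0.005
t 34.63 F [ 0.4 -0.3  0.2] lid-frame now [  27.2 -254.2  215.8] world tgt [555.4 169. ]
now [641.6 -71.6 215.8] yaw -75.3 rotvec tool [-0.    -0.008  0.018] shift now axes [-255.4   22.6   93.8] shift after turn [-254.2   27.2   95.8]
top
rim 3424 ((553.646240234375, 166.7975311279297), (237.57992553710938, 163.9543914794922), 13.796977043151855) 0.09610742625177005
side
rim 2110 ((554.1524047851562, 170.74505615234375), (239.68350219726562, 164.6667938232422), 13.895363807678223) 0.0978691160984293
  return np.nanmean(a, axis, out=out, keepdims=keepdims)
```

View pics/s20z.png

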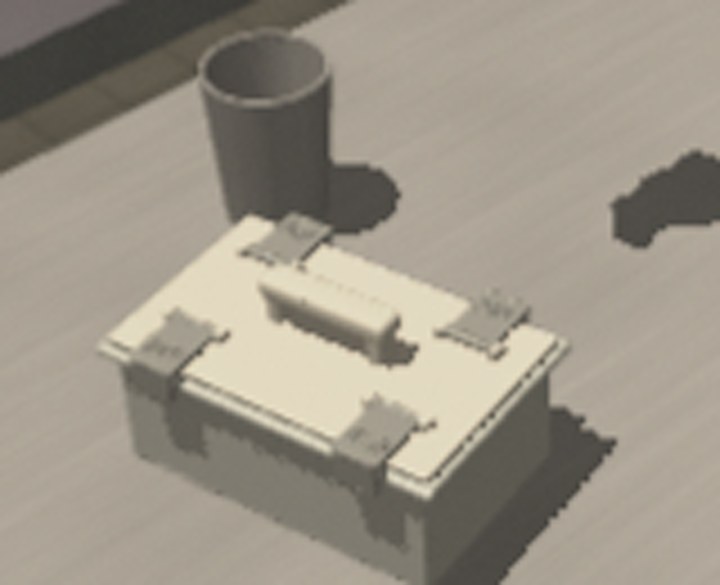

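View pics/t20z.png

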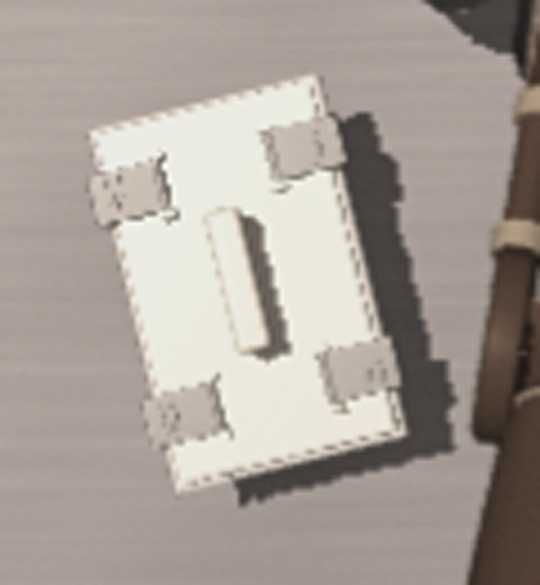

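```bash
python3 -c "
from bench import arm, order
print(order.job_done()); print(arm.get_state()['time_s'])"
```

```text
the job is handed in; nothing more can be done
None
the job is handed in; nothing more can be done
```

The lid is on the container and all four clips appear to be hooked under the rim. I handed the job in at about 35 s, and it reports no verdict.

I placed the lid by its handle, then pressed the clips diagonally: +x+y, −x−y, −x+y, +x−y. The largest reading at the end of any move was about 21 N vertical (23 N total) on the third clip, against the 30 N limit. Readings come only at the end of each move, so a brief higher peak would not show.

- **First clip:** my first press only laid the tab flat and the nose had not clicked, so I went back and pressed it home.
- **Clicks:** every clip showed a force drop and then a steep climb at about z 100 mm. The drop on the last clip was the faintest. I judged it hooked because its tab ended flat and at the same height as the others.
- **Lid level:** the plate corners are within about 1 mm of each other and the tilt is about 4 mrad or less in all three views. The top and wrist views put the plate top at about 96.5 mm, 1–2 mm above true by their known bias. That fits the lid being down on the rim.
- **Disagreement:** the side camera reads heights about 2.5 mm higher than the top and wrist cameras, but just as level.
- **Surroundings:** the top view shows the container's centre less than 1 mm from where it started. I never went near the pot, tub or bowl, but I did not re-measure them.
- **Arm:** the gripper was clear of everything at hand-in.

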